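# Load the top-hat kiln shelf

## Robot

A 6-joint arm with a two-finger parallel gripper is mounted at the origin on the work surface. World frame = base frame: x ahead of the robot, y to its left, z up, the work surface at z = 0. Lengths are in m, angles in rad, forces in N, time in s.
With the tool pointing down it reaches from about 0.425 to 1.125 m from the base axis. Payload 14.9 kg.
Tool frame: the origin (TCP) lies at the very end of the fingers, on their centre line; the grasp point (between the pads) lies 19 mm behind it; z points along the fingers, y is the line along which they close (so a half turn about z gives the same grasp; the last joint's range is limited). The gripper opens to 91 mm and grips with 3 to 60 N. Pads are 32 mm wide; open, the fingers measure 118 mm over their backs; the gripper's body (76 mm by 178 mm) begins 60 mm behind the grasp point.
Start: joints at [-1.281, 0.379, 1.734, -0, 1.028, -0.033], TCP at [0.222, -0.664, 0.214] pointing down, gripper open.
Joint ranges: [-2.77, 2.77], [-0.74, 2.19], [0, 2.66], [-1.06, 4.2], [0.31, 2.87], [-3.08, 3.08]. Speed limits (rad/s): [1.89, 1.89, 2.39, 3.14, 3.14, 3.14].

## Interface

Orientations are given as a unit quaternion [w, x, y, z].
In Python, from rig import bot gives the robot as it stands.
- The arm moves only by the tool play_rows, never from a script. Its argument "steps" is a list of rows, each an object of numbers: "tx", "ty", "tz": the shift along the tool's x, y, z in units of 40 mm (1.0 is 40 mm); "ax", "ay", "az": the turn, a rotation vector about the tool's x, y, z in units of 5 degrees (1.0 is 5 degrees). In form: [{"tx": .., "ty": .., "tz": .., "ax": .., "ay": .., "az": ..}, ...]. A call has 1 to 8 rows; each row is the pose to reach, as a shift and turn from the pose commanded when the call began, along the tool's axes at that moment; what a row does not reach only later rows make up. A row lasts 1/12 s, in which the tool goes at most 41.7 mm and 7.16 degrees, less where a joint would pass 70% of its speed; a pose out of reach is approached as far as the arm can. A call with a gripper value outside its range is refused whole. "jaw" is the opening, from 0 (shut) to 1 (fully open), set as the call begins (left out, the last holds). The fingers move at their own pace and stop on an object; "newtons" is the grip in N (left out, the last holds). Time passes only in rows, so rows that repeat a pose let the fingers close. It gives the time, the measured TCP pose, the force, the opening and the grip force at its end, in the units of the state.
- bot.get_state(): the state, without advancing time (a new reading comes with each control period).
- bot.snapshot(name): name is "side" or "top" or "wrist"; returns the picture (420x560x3 uint8, red, green, blue); there is no depth.
- bot.camera_model(name): a dict with "K" (3x3 intrinsics, pixels), "distortion" ([k1, k2, p1, p2, k3] as OpenCV has them; the pictures are not rectified), "rvec" (rotation vector, rad) and "tvec" (3), from world to camera coordinates, as OpenCV has them; the wrist camera has in their place "tool_from_camera" (4x4, takes a point from camera to tool coordinates, whose origin is the TCP and whose axes are the flange's). Camera axes: x right, y down, z forward; pixel columns grow to the right and rows downward; lengths in m; the calibration is good to about 2 mm. A picture is of the moment at which its call begins: read the wrist's pose just before it. camera_model takes no time and is no camera call.
- bot.sign_off(): hands the job in; it is judged then, once.
The state is a dict: "time_s": time; "joint_positions": joint angles; "dq": joint speeds; "effort": joint torques, N m; "eef_pos": TCP position; "tool_rot": TCP orientation; "force": force on the tool from outside, world axes, zero at the start; "wrist_torque": the same for the moment, N m; "width": finger opening in m; "finger_force": force on a finger pad.
Only numpy, scipy, OpenCV 4.12 (cv2) and the standard library are available. Lean on these libraries where they do the work, as an engineer would, in place of code of your own. Each camera call takes 0.05 s, during which the arm holds its last target. There are 200 camera calls.

## Task

Get the kiln shelf ready for firing. One of its three posts is too short: stand it in the post tray and put the spare post that matches the other two where it stood, leaving those two as they are. Then set the three-pointed stilt, points up, in the middle of the shelf with the small dish centred upright on top of it, and stand the row of cones, cones up, midway between the two posts at the robot's side of the shelf, its length along the line from one of these posts to the other.

Things in the scene. Friction and masses are not known exactly. Their poses are not given: they have to be found in the camera images.
- kiln: fixed base of a top-hat kiln: steel rim 280 (x) x 340 (y) mm and on it a pale shelf 210 (x) x 270 (y) x 12 mm, its top 60 mm above the table and 26 mm above the rim. Origin: middle of the shelf top; -x is the robot's side (turned at most 0.3 rad), z up. Post places: corners (-75, -105) and (-75, +105) mm, far edge (+75, 0); the short post stands at any of them.
- post_tray: low open plywood tray, fixed on the table, 82 (x) x 178 (y) mm outside, walls 5 mm thick and 14 mm high, floor 5 mm thick; origin: centre of its underside, z up. The spare and the tall post stand in it (52 mm apart along y), with room for a third at its +y end, about (0, +52) mm.
- post_a: hollow square kiln post of buff fireclay, 28 x 28 mm in plan, 50 mm tall, standing upright; origin: centre of its underside, x and y axes normal to its sides, z up. One of the two correct posts on the kiln shelf; stays where it is.
- post_b: hollow square kiln post of buff fireclay, 28 x 28 mm in plan, 50 mm tall, standing upright; origin: centre of its underside, x and y axes normal to its sides, z up. The other correct post on the kiln shelf; stays where it is.
- post_short: hollow square kiln post of buff fireclay, 28 x 28 mm in plan, 35 mm tall, standing upright; origin: centre of its underside, x and y axes normal to its sides, z up. Stands on the kiln shelf at the start, at one of the three post places; about 60 g.
- post_spare: hollow square kiln post of buff fireclay, 28 x 28 mm in plan, 50 mm tall, standing upright; origin: centre of its underside, x and y axes normal to its sides, z up. The matching spare, in the tray at the start; about 80 g.
- post_tall: hollow square kiln post of buff fireclay, 28 x 28 mm in plan, 65 mm tall, standing upright; origin: centre of its underside, x and y axes normal to its sides, z up. A spare that is too tall, in the tray; not needed.
- stilt: white fireclay stilt: flat three-armed star lying on the table; arms 9 mm wide, 9 high, reaching 24 mm out at 0, 120 and 240 degrees from its x axis, a small point on each 20 mm out; 12.5 mm high over the points. Origin: centre of its underside, z up. Can be gripped across one arm, about 13 mm out from the centre; about 30 g.
- dish: small round straight-sided white glazed dish, open on top, 64 mm across (61 mm at the foot), 34 mm high, wall 4 mm; upright on the table. Origin: centre of its underside, z up; about 90 g.
- cone_row: row of witness cones: terracotta bar 80 (x) x 22 (y) x 14 (z) mm, standing on the table, with three slim pale cones in a line on it, reaching 46 mm high within the bar's width. Origin: centre of the bar's underside, x along the bar, z up. Gripped across the bar's 22 mm; about 60 g.
Mind the look-alikes: they are no part of the job. Leave any red look-alike of the post_short alone.

How it is judged:
By the outcome, as a careful person would: the job done as asked, in the order asked, and still so for the second after the job is handed in, with the robot touching nothing.
It also fails if it takes over 144 s, if anything falls off the work surface, if the arm or the gripper's body presses on something with over 40 N, if the wrist force passes 120 N, or if a joint passes its speed limit or range.

## Working session

There is one attempt and no reset: what is moved stays moved. The work goes in short steps, Python scripts to look and compute and a tool call to move; the robot and the scene stay as the last step left them, time stands still between calls to the robot, and variables do not carry over. Pictures are saved under pics/ and viewed, at most 14 in all, crops included, and the job is handed in when it is done.

Besides the shell and the picture viewer there is one more tool, called after "Call:" by a JSON object that holds its "op" and its "data", one argument or row to a line. play_rows: Moves the arm, as the interface text tells. Its arguments: {"type":"object","properties":{"steps":{"type":"array"},"jaw":{"type":"number"},"newtons":{"type":"number"}},"required":["steps"]}

```bash
ls; mkdir -p pics
cat > h.py <<'E'
import numpy as np, cv2
from rig import bot
from scipy.spatial.transform import Rotation as R
def quat(q): return R.from_quat([q[1],q[2],q[3],q[0]])
def snap(n,f):
    im=bot.snapshot(n); cv2.imwrite('pics/'+f,im[:,:,::-1]); return im
def cam(n,st=None):
    m=bot.camera_model(n); K=np.array(m['K']);D=np.array(m['distortion'])
    if 'rvec' in m:
        Rm=cv2.Rodrigues(np.array(m['rvec'],float))[0]; t=np.array(m['tvec'],float).ravel()
    else:
        T=np.array(m['tool_from_camera']); Rt=quat(st['tool_rot']).as_matrix()
        Rw=Rt@T[:3,:3]; p=Rt@T[:3,3]+np.array(st['eef_pos']); Rm=Rw.T; t=-Rm@p
    return K,D,Rm,t
def ray(c,uv,z):
    K,D,Rm,t=c
    u=cv2.undistortPoints(np.array(uv,float).reshape(-1,1,2),K,D).reshape(-1,2)
    d=np.c_[u,np.ones(len(u))]@Rm; o=-Rm.T@t
    return o+d*((z-o[2])/d[:,2])[:,None]
def proj(c,P):
    K,D,Rm,t=c
    return cv2.projectPoints(np.array(P,float).reshape(-1,3),cv2.Rodrigues(Rm)[0],t,K,D)[0].reshape(-1,2)
E
python3 - <<'E'
from h import *
s=bot.get_state(); print(s)
for n in('top','side'):
    snap(n,n+'0.png'); c=cam(n); print(n,-c[2].T@c[3],c[2][2],c[0][0,0])
print(bot.camera_model('wrist'))
E
```

```text
pics
{'time_s': 0.0, 'joint_positions': array([-1.28132713e+00,  3.79384969e-01,  1.73477502e+00, -8.67837491e-06,
        1.02848495e+00, -3.32948161e-02]), 'dq': array([-0.00073813,  0.00010334, -0.00037071, -0.00073528,  0.00056771,
        0.00040939]), 'effort': array([-5.04938682e-03, -7.63731480e+01, -4.34371912e+01,  6.48937910e-02,
        4.23682365e-02, -1.04240316e-04]), 'eef_pos': array([ 0.22191767, -0.66348286,  0.2133076 ]), 'tool_rot': array([-5.21356509e-04,  9.87005665e-01,  1.60684599e-01, -7.08928044e-05]), 'force': array([-0.03437279, -1.17526124,  0.55550416]), 'wrist_torque': array([-0.02387072, -0.02948069,  0.05352416]), 'finger_force': 0.0, 'width': 0.09113123126037821}
top [0.50283539 0.03783973 1.09476607] [ 0.11412599 -0.01232304 -0.99338985] 537.2682816280178
side [0.1515743  0.59123582 0.58048768] [ 0.50794599 -0.63178033 -0.58552924] 393.6620673093478
{'K': array([[295.29941269,   0.        , 285.52172303],
       [  0.        , 295.29941269, 207.87319387],
       [  0.        ,   0.        ,   1.        ]]), 'distortion': array([-0.01970301,  0.        ,  0.        ,  0.        ,  0.        ]), 'tool_from_camera': array([[-8.54553252e-04, -9.55659583e-01, -2.94472463e-01,
         8.43705258e-02],
       [ 9.99999611e-01, -8.80805593e-04, -4.34764376e-05,
        -5.43012191e-06],
       [-2.17824318e-04, -2.94472385e-01,  9.55659964e-01,
        -1.70357099e-01],
       [ 0.00000000e+00,  0.00000000e+00,  0.00000000e+00,
         1.00000000e+00]])}
```

View pics/top0.png

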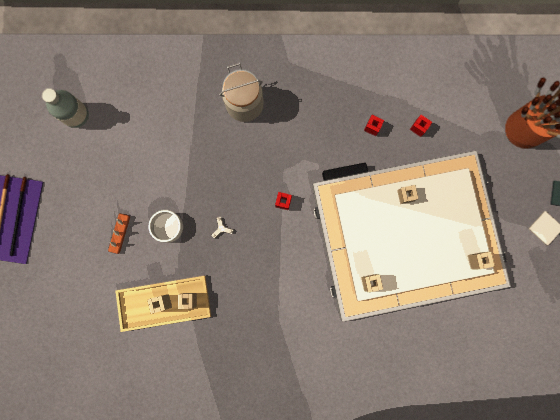

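View pics/side0.png

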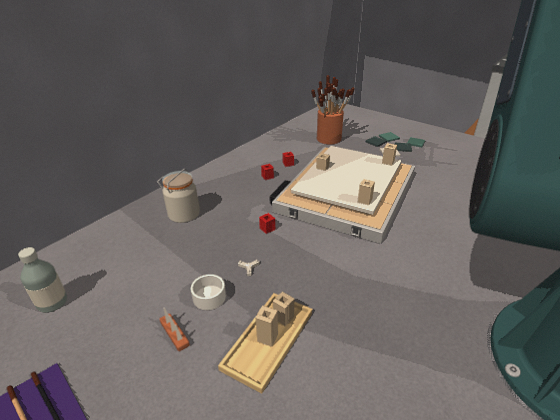

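The top view shows the kiln on the right, with posts at (409,194), (374,283) and (485,260). The tray is at (164,304) with posts at (157,304) and (186,301). The cone row is at (119,233), the dish at (166,227) and the stilt at (222,229). The red look-alikes are at (284,201), (374,125) and (422,126). In the side view the kiln post at (323,161) looks shortest.

Run:
```python
from h import *
t=cv2.imread('pics/top0.png'); s=cv2.imread('pics/side0.png')
def cr(im,x,y,w,h,W,H): return cv2.resize(im[y:y+h,x:x+w],(W,H),interpolation=cv2.INTER_CUBIC)
a=np.vstack([cr(t,100,200,150,135,400,360),cr(s,200,280,125,75,400,240)])
b=np.vstack([cr(t,310,150,205,184,400,360),cr(s,270,135,150,90,400,240)])
cv2.imwrite('pics/c1.png',np.hstack([a,b]))
```

```text
(no output)
```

View pics/c1.png

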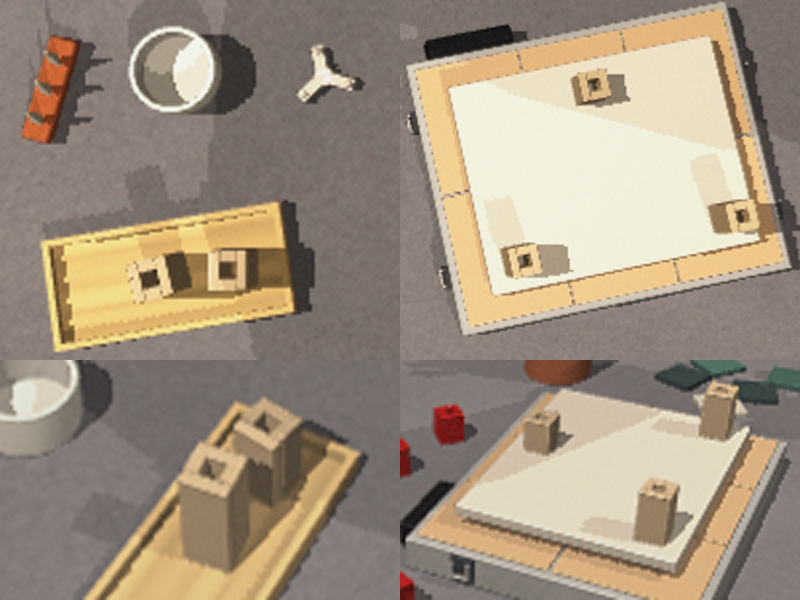

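The enlarged crop shows the following:
- **Kiln:** the post at top px (410,194) is clearly shorter than those at (373,283) and (484,261), so it is post_short.
- **Tray:** the middle post (156,305) is taller than (185,301), so (185,301) is the spare. The free end is at the left, +y.

Triangulated heights will check both.

Run:
```python
from h import *
c=cam('top');s=cam('side')
P={'tall':((156.2,305),(266.3,313.8)),'spare':((185.1,301.2),(283.4,299.7)),'short':((409.9,194.1),(323.6,155.6)),'L':((373,283.3),(367.1,182.3)),'Rt':((484.3,260.7),(390,145.5))}
def tri(a,b):
    A=[ray(k,[uv],z)[0] for k,uv in((c,a),(s,b)) for z in(0,.2)]
    d1=A[1]-A[0];d2=A[3]-A[2]
    x=np.linalg.lstsq(np.c_[d1,-d2],A[2]-A[0],rcond=None)[0]
    p,q=A[0]+x[0]*d1,A[2]+x[1]*d2
    return (p+q)/2,np.linalg.norm(p-q)
for k,(a,b) in P.items(): print(k,*[np.round(v,4) for v in tri(a,b)])
im=cv2.imread('pics/top0.png');hsv=cv2.cvtColor(im,cv2.COLOR_BGR2HSV)
def blob(m,box):
    x0,y0,x1,y1=box;M=np.zeros(m.shape,np.uint8);M[y0:y1,x0:x1]=m[y0:y1,x0:x1].astype(np.uint8)*255
    cs=cv2.findContours(M,cv2.RETR_EXTERNAL,cv2.CHAIN_APPROX_NONE)[0]
    return max(cs,key=cv2.contourArea)[:,0,:]
H,S,V=[hsv[...,i].astype(int) for i in range(3)]
print('hsv shelf',hsv[240,420],'shadow',hsv[180,450],'rim',hsv[165,450],hsv[310,390], 'tray',hsv[300,135],'bg',hsv[250,250])
m=(S<62)&(V>150)&(S>8)
b=blob(m,(318,150,515,320));w=ray(c,b,.06)
r=cv2.minAreaRect((w[:,:2]*1000).astype(np.float32));print('shelf',r,len(b))
b=blob((S>80)&(V>90)&(H<35),(105,270,220,335));w=ray(c,b,.014);r=cv2.minAreaRect((w[:,:2]*1000).astype(np.float32));print('tray',r,cv2.boxPoints(r).tolist())
b=blob((S<60)&(V>130),(205,212,240,245));w=ray(c,b,.009);print('stilt minenc',cv2.minEnclosingCircle((w[:,:2]*1000).astype(np.float32)))
tp=cv2.minEnclosingTriangle((w[:,:2]*1000).astype(np.float32).reshape(-1,1,2));print(tp[1].reshape(-1,2).tolist())
b=blob((S<45)&(V>120),(145,205,187,248));w=ray(c,b,.034);print('dish',cv2.minEnclosingCircle((w[:,:2]*1000).astype(np.float32)),cv2.minAreaRect((w[:,:2]*1000).astype(np.float32)))
b=blob((S>120)&(H<14)&(V>80),(100,205,140,260));w=ray(c,b,.014);print('cone',cv2.minAreaRect((w[:,:2]*1000).astype(np.float32)))
```

```text
tall [0.4397 0.2751 0.0688] 0.0021
spare [0.4453 0.2236 0.0534] 0.0012
short [ 0.6446 -0.2026  0.0958] 0.0016
L [ 0.4785 -0.1269  0.1118] 0.0003
Rt [ 0.5194 -0.331   0.112 ] 0.0022
hsv shelf [ 29  22 242] shadow [ 21  44 236] rim [ 17 114 228] [ 18  32 212] tray [ 21 122 240] bg [  8  40 128]
shelf ((573.6757202148438, -211.60743713378906), (211.9279327392578, 278.26800537109375), 11.211981773376465) 527
tray ((438.97467041015625, 274.584228515625), (83.02529907226562, 179.45176696777344), 9.017160415649414) [[383.91229248046875, 356.6949462890625], [412.037841796875, 179.4609375], [494.03704833984375, 192.4735107421875], [465.9114990234375, 369.70751953125]]
stilt minenc ((588.89794921875, 162.39993286132812), 24.10474395751953)
[[618.4853515625, 168.7388916015625], [577.5484619140625, 133.56581115722656], [568.4607543945312, 182.8246307373047]]
dish ((591.7744140625, 268.83880615234375), 57.22092819213867) ((590.5928955078125, 268.70074462890625), (81.31586456298828, 83.17484283447266), 89.82667541503906)
cone ((578.3888549804688, 366.3520812988281), (22.01875877380371, 79.19195556640625), 75.44988250732422)
```

```bash
cat >> h.py <<'E'
def go(x,y,z,yaw,s=None):
    """rows needed to reach TCP (m), tool x heading yaw (deg), pointing down; nearest half turn"""
    s=s or bot.get_state(); Rt=quat(s['tool_rot']); best=None
    for k in(0,180):
        a=np.radians(yaw+k); T=R.from_matrix(np.c_[[np.cos(a),np.sin(a),0],[np.sin(a),-np.cos(a),0],[0,0,-1]])
        rv=(Rt.inv()*T).as_rotvec(degrees=True)/5
        if best is None or np.linalg.norm(rv)<np.linalg.norm(best): best=rv
    d=Rt.inv().apply(np.array([x,y,z])-s['eef_pos'])/.04
    print('t',np.round(d,3),'a',np.round(best,2),'rows',round(np.linalg.norm(d)*.96,1),'time',round(s['time_s'],2))
def where():
    s=bot.get_state();x=quat(s['tool_rot']).as_matrix()[:,0]
    print('pos',np.round(s['eef_pos'],4),'yaw',round(np.degrees(np.arctan2(x[1],x[0])),2),'w',round(s['width'],4),'ff',round(float(s['finger_force']),1),'F',np.round(s['force'],1),'t',round(s['time_s'],2))
E
python3 -c "
from h import *
where();go(.645,-.203,.21,11.2)"
```

```text
pos [ 0.2219 -0.6635  0.2134] yaw 18.49 w 0.0911 ff 0.0 F [-0.5  0.7 -0.1] t 0.1
t [13.682 -7.564  0.092] a [-0.01  0.    1.46] rows 15.0 time 0.1
```

Call:
{"op": "play_rows", "data": {
  "steps": [
    {"tx": 6.84,"ty": -3.78,"tz": 0,"az": 0.7},
    {"tx": 6.84,"ty": -3.78,"tz": 0,"az": 0.7},
    {"tx": 6.84,"ty": -3.78,"tz": 0,"az": 0.7},
    {"tx": 6.84,"ty": -3.78,"tz": 0,"az": 0.7},
    {"tx": 6.84,"ty": -3.78,"tz": 0,"az": 0.7},
    {"tx": 6.84,"ty": -3.78,"tz": 0,"az": 0.7},
    {"tx": 6.84,"ty": -3.78,"tz": 0,"az": 0.7},
    {"tx": 6.84,"ty": -3.78,"tz": 0,"az": 0.7}
  ],
  "jaw": 0.5,
  "newtons": 15
}}

```text
invalid input at $.steps[0]: expected keys tx, ty, tz, ax, ay, az
```

```bash
python3 -c "
from h import *
where();go(.645,-.203,.21,11.2)"
```

```text
pos [ 0.2219 -0.6635  0.2134] yaw 18.49 w 0.0911 ff 0.0 F [-0.5  0.7 -0.1] t 0.1
t [13.682 -7.564  0.092] a [-0.01  0.    1.46] rows 15.0 time 0.1
```

Call:
{"op": "play_rows", "data": {
  "steps": [
    {"tx": 6.84,"ty": -3.78,"tz": 0,"ax": 0,"ay": 0,"az": 0.7},
    {"tx": 6.84,"ty": -3.78,"tz": 0,"ax": 0,"ay": 0,"az": 0.7},
    {"tx": 6.84,"ty": -3.78,"tz": 0,"ax": 0,"ay": 0,"az": 0.7},
    {"tx": 6.84,"ty": -3.78,"tz": 0,"ax": 0,"ay": 0,"az": 0.7},
    {"tx": 6.84,"ty": -3.78,"tz": 0,"ax": 0,"ay": 0,"az": 0.7},
    {"tx": 6.84,"ty": -3.78,"tz": 0,"ax": 0,"ay": 0,"az": 0.7},
    {"tx": 6.84,"ty": -3.78,"tz": 0,"ax": 0,"ay": 0,"az": 0.7},
    {"tx": 6.84,"ty": -3.78,"tz": 0,"ax": 0,"ay": 0,"az": 0.7}
  ],
  "jaw": 0.5,
  "newtons": 15
}}

```text
time_s: 0.77
eef_pos: [0.4355, -0.4305, 0.2137]
tool_rot: [-0.0, 0.991, 0.131, 0.0]
force: [-0.1, -0.3, 0.9]
width: 0.0462
finger_force: 0.0
```

```bash
python3 -c "
from h import *
where();go(.645,-.203,.21,11.2)"
```

```text
pos [ 0.4355 -0.4305  0.2137] yaw 15.09 w 0.0462 ff 0.0 F [-0.1 -0.3  0.9] t 0.77
t [ 6.536 -4.129  0.097] a [-0.01 -0.    0.78] rows 7.4 time 0.77
```

Call:
{"op": "play_rows", "data": {
  "steps": [
    {"tx": 6.54,"ty": -4.13,"tz": 0.1,"ax": 0,"ay": 0,"az": 0.78},
    {"tx": 6.54,"ty": -4.13,"tz": 0.1,"ax": 0,"ay": 0,"az": 0.78},
    {"tx": 6.54,"ty": -4.13,"tz": 0.1,"ax": 0,"ay": 0,"az": 0.78},
    {"tx": 6.54,"ty": -4.13,"tz": 0.1,"ax": 0,"ay": 0,"az": 0.78},
    {"tx": 6.54,"ty": -4.13,"tz": 0.1,"ax": 0,"ay": 0,"az": 0.78},
    {"tx": 6.54,"ty": -4.13,"tz": 0.1,"ax": 0,"ay": 0,"az": 0.78},
    {"tx": 6.54,"ty": -4.13,"tz": 0.1,"ax": 0,"ay": 0,"az": 0.78},
    {"tx": 6.54,"ty": -4.13,"tz": 0.1,"ax": 0,"ay": 0,"az": 0.78}
  ]
}}

```text
time_s: 1.43
eef_pos: [0.6459, -0.2029, 0.2097]
tool_rot: [-0.0, 0.995, 0.098, 0.0]
force: [-0.6, -0.3, -0.3]
width: 0.0455
finger_force: 0.0
```

Call:
{"op": "play_rows", "data": {
  "steps": [
    {"tx": 0,"ty": 0,"tz": 0,"ax": 0,"ay": 0,"az": 0},
    {"tx": 0,"ty": 0,"tz": 0,"ax": 0,"ay": 0,"az": 0},
    {"tx": 0,"ty": 0,"tz": 0,"ax": 0,"ay": 0,"az": 0}
  ]
}}

```text
time_s: 1.68
eef_pos: [0.6428, -0.207, 0.2096]
tool_rot: [-0.0, 0.995, 0.097, -0.0]
force: [-0.6, -1.0, 0.5]
width: 0.0457
finger_force: 0.0
```

```bash
python3 -c "
from h import *
where();s=bot.get_state();np.save('w1.npy',[s],allow_pickle=True);snap('wrist','w1.png')"
```

```text
pos [ 0.6428 -0.207   0.2096] yaw 11.08 w 0.0457 ff 0.0 F [-0.6 -1.   0.5] t 1.68
```

View pics/w1.png

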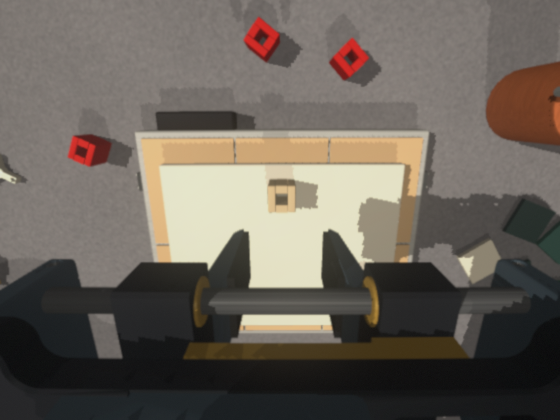

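The wrist view shows the short post's top at about (282,190), square to the shelf. The shelf's far edge runs from (162,163) to (404,163).

```bash
cat > m1.py <<'E'
from h import *
s=np.load('w1.npy',allow_pickle=True)[0];c=cam('wrist',s)
im=cv2.imread('pics/w1.png');hsv=cv2.cvtColor(im,cv2.COLOR_BGR2HSV).astype(int)
H,S,V=hsv[...,0],hsv[...,1],hsv[...,2]
def line(P): return cv2.fitLine(np.float32(P),cv2.DIST_HUBER,0,.01,.01).ravel()
m=(S<60)&(V>150)
top=[(x,np.argmax(m[145:180,x])+145) for x in list(range(175,395,4))]
lf=[(np.argmax(m[y,140:200])+140,y) for y in range(172,240,3)]
rt=[(440-np.argmax(m[y,380:440][::-1])-1,y) for y in range(168,195,3)]
L=[];
for n,P in(('far',top),('l',lf),('r',rt)):
    w=ray(c,np.array(P)+.0,.06)[:,:2]*1000; l=line(w);L.append(l);print(n,np.round(l,3),'ang',np.degrees(np.arctan2(l[1],l[0])).round(2))
def inter(a,b):
    t=np.linalg.solve(np.c_[a[:2],-b[:2]],b[2:]-a[2:]);return a[2:]+t[0]*a[:2]
A,B=inter(L[0],L[1]),inter(L[0],L[2]);d=A-B;print('corners',A,B,np.linalg.norm(d))
y=d/np.linalg.norm(d);x=np.array([y[1],-y[0]]);print('yaw',np.degrees(np.arctan2(x[1],x[0])),'C',(A+B)/2-105*x)
pm=((S>=60)&(S<200)).astype(np.uint8)*255;pm[:172]=0;pm[225:]=0;pm[:,:255]=0;pm[:,310:]=0
k=max(cv2.findContours(pm,cv2.RETR_EXTERNAL,cv2.CHAIN_APPROX_NONE)[0],key=cv2.contourArea)
print(cv2.boundingRect(k)); 
for r in range(176,218,2): print(r,*[f"{S[r,q]}/{V[r,q]}" for q in range(264,302,3)])
E
python3 m1.py
```

```text
far [ 1.92000e-01 -9.81000e-01  6.81986e+02 -2.22560e+02] ang -78.95
l [ 9.83000e-01  1.82000e-01  6.01054e+02 -5.24270e+01] ang 10.49
r [ 9.81000e-01  1.94000e-01  6.89110e+02 -3.51202e+02] ang 11.18
corners [647.09406  -43.903336] [ 706.4403 -347.7771] 309.6147
yaw 11.050713 C [ 573.7141  -215.96637]
(267, 179, 29, 34)
176 35/227 48/221 48/220 49/220 49/219 49/219 49/219 49/219 50/220 50/220 36/227 32/229 32/229
178 34/227 46/220 52/202 53/196 54/195 55/186 56/187 55/186 54/198 50/200 38/221 32/229 33/229
180 32/229 46/220 71/129 73/119 74/117 78/117 77/116 76/117 77/126 70/120 52/153 42/194 37/223
182 31/229 52/217 80/115 82/109 82/109 83/110 81/110 83/111 84/119 81/110 68/117 50/153 48/163
184 32/229 50/209 82/118 81/116 82/118 83/120 83/120 83/120 84/122 83/117 76/118 50/153 50/153
186 32/229 60/209 90/189 91/183 89/187 91/197 89/197 91/197 90/185 91/190 87/178 50/153 50/153
188 32/229 63/213 88/222 92/217 91/210 90/220 90/220 89/220 91/215 91/221 90/206 50/153 50/153
190 32/229 60/208 89/223 91/218 89/211 89/220 90/220 90/220 91/216 90/221 90/205 48/153 50/153
192 31/229 58/206
[... 516 characters left out ...]
 90/204 91/221 88/202 51/154 51/155
204 31/229 46/223 89/221 90/218 83/132 84/134 84/134 84/134 91/207 89/220 88/202 51/155 51/155
206 32/230 42/227 89/220 91/219 91/205 91/216 91/215 91/216 91/216 89/220 88/201 49/155 49/155
208 32/229 42/227 90/221 91/219 91/211 90/221 90/221 90/221 91/218 89/220 86/204 43/206 46/179
210 32/229 42/227 89/220 89/218 90/212 89/221 89/221 89/221 88/218 88/219 83/204 34/228 36/227
212 32/229 35/228 63/208 54/224 63/222 67/224 67/224 67/224 51/224 54/223 52/221 35/229 33/229
214 32/229 32/229 34/227 32/229 35/229 36/229 36/229 37/229 35/229 35/229 33/229 33/229 33/229
216 32/229 32/229 32/229 33/229 31/229 33/229 33/229 33/229 33/229 33/229 33/229 33/229 33/229
```

Run:
```python
from h import *
s=np.load('w1.npy',allow_pickle=True)[0];c=cam('wrist',s)
w=ray(c,[(162,163.5),(404,163.5)],.06)[:,:2]*1000;d=w[0]-w[1];y=d/np.linalg.norm(d);x=np.array([y[1],-y[0]])
print(w,np.linalg.norm(d),np.degrees(np.arctan2(x[1],x[0])),'C',w.mean(0)-105*x)
q=ray(c,[(268.5,185.5),(295.5,185.5),(295.5,211.5),(268.5,211.5),(282,198.5)],.095)[:,:2]*1000;print(q,np.linalg.norm(q[0]-q[1]),np.linalg.norm(q[1]-q[2]))
im=cv2.imread('pics/w1.png');hsv=cv2.cvtColor(im,cv2.COLOR_BGR2HSV)
for y in(170,200):print([(x,*hsv[y,x,1:]) for x in list(range(154,174,2))+list(range(396,412,2))])
print([(y,*hsv[y,240,1:]) for y in range(150,172,1)])
```

```text
[[ 652.56345287  -68.10018218]
 [ 702.90901251 -326.41010489]] 263.17046100245767 11.028893434664319 C [ 574.67549486 -217.34206265]
[[ 658.77051191 -186.64086827]
 [ 663.8680117  -212.7938312 ]
 [ 637.46160987 -218.2151775 ]
 [ 632.22462487 -191.35123646]
 [ 648.25809674 -202.21693834]] 26.645111634100086 26.957170721293355
[(154, np.uint8(103), np.uint8(228)), (156, np.uint8(103), np.uint8(228)), (158, np.uint8(95), np.uint8(228)), (160, np.uint8(42), np.uint8(228)), (162, np.uint8(30), np.uint8(228)), (164, np.uint8(30), np.uint8(228)), (166, np.uint8(30), np.uint8(228)), (168, np.uint8(30), np.uint8(228)), (170, np.uint8(29), np.uint8(228)), (172, np.uint8(29), np.uint8(228)), (396, np.uint8(35), np.uint8(228)), (398, np.uint8(35), np.uint8(228)), (400, np.uint8(36), np.uint8(228)), (402, np.uint8(35), np.uint8(225)), (404, np.uint8(62), np.uint8(174)), (406, np.uint8(104), np.uint8(144)), (408, np.uint8(105), np.uint8(143)), (410, np.uint8(106), np.uint8(159))]
[(154, np.uint8(104), np.uint8(227)), (156, np.uint8(104), np.uint8(226)), (158, np.uint8(104), np.uint8(226)), (160, n
[... 644 characters left out ...]
205)), (153, np.uint8(109), np.uint8(206)), (154, np.uint8(108), np.uint8(205)), (155, np.uint8(108), np.uint8(205)), (156, np.uint8(108), np.uint8(206)), (157, np.uint8(108), np.uint8(206)), (158, np.uint8(108), np.uint8(206)), (159, np.uint8(109), np.uint8(206)), (160, np.uint8(108), np.uint8(206)), (161, np.uint8(107), np.uint8(203)), (162, np.uint8(101), np.uint8(186)), (163, np.uint8(80), np.uint8(163)), (164, np.uint8(54), np.uint8(178)), (165, np.uint8(49), np.uint8(213)), (166, np.uint8(38), np.uint8(226)), (167, np.uint8(32), np.uint8(228)), (168, np.uint8(31), np.uint8(229)), (169, np.uint8(31), np.uint8(229)), (170, np.uint8(31), np.uint8(229)), (171, np.uint8(31), np.uint8(229))]
```

```bash
python3 -c "
from h import *
go(.6465,-.202,.073,11.1)"
```

```text
t [ 0.122 -0.111  3.418] a [-0.    0.01 -0.01] rows 3.3 time 1.73
```

Call:
{"op": "play_rows", "data": {
  "steps": [
    {"tx": 0.12,"ty": -0.11,"tz": 0.9,"ax": 0,"ay": 0,"az": 0},
    {"tx": 0.12,"ty": -0.11,"tz": 1.8,"ax": 0,"ay": 0,"az": 0},
    {"tx": 0.12,"ty": -0.11,"tz": 2.5,"ax": 0,"ay": 0,"az": 0},
    {"tx": 0.12,"ty": -0.11,"tz": 3.0,"ax": 0,"ay": 0,"az": 0},
    {"tx": 0.12,"ty": -0.11,"tz": 3.42,"ax": 0,"ay": 0,"az": 0},
    {"tx": 0.12,"ty": -0.11,"tz": 3.42,"ax": 0,"ay": 0,"az": 0},
    {"tx": 0.12,"ty": -0.11,"tz": 3.42,"ax": 0,"ay": 0,"az": 0}
  ]
}}

```text
time_s: 2.32
eef_pos: [0.6464, -0.202, 0.0728]
tool_rot: [-0.0, 0.995, 0.096, -0.001]
force: [0.9, 0.3, -0.0]
width: 0.0457
finger_force: 0.0
```

Call:
{"op": "play_rows", "data": {
  "steps": [
    {"tx": 0,"ty": 0,"tz": 0,"ax": 0,"ay": 0,"az": 0},
    {"tx": 0,"ty": 0,"tz": 0,"ax": 0,"ay": 0,"az": 0},
    {"tx": 0,"ty": 0,"tz": 0,"ax": 0,"ay": 0,"az": 0},
    {"tx": 0,"ty": 0,"tz": 0,"ax": 0,"ay": 0,"az": 0},
    {"tx": 0,"ty": 0,"tz": 0,"ax": 0,"ay": 0,"az": 0},
    {"tx": 0,"ty": 0,"tz": 0,"ax": 0,"ay": 0,"az": 0},
    {"tx": 0,"ty": 0,"tz": 0,"ax": 0,"ay": 0,"az": 0}
  ],
  "jaw": 0.2,
  "newtons": 15
}}

```text
time_s: 2.9
eef_pos: [0.648, -0.2016, 0.0745]
tool_rot: [0.0, 0.995, 0.097, 0.001]
force: [-2.2, -1.4, 7.9]
width: 0.028
finger_force: 15.0
```

```bash
python3 -c "
from h import *
where()"
```

```text
pos [ 0.648  -0.2016  0.0745] yaw 11.11 w 0.028 ff 15.0 F [-2.2 -1.4  7.9] t 2.9
```

Call:
{"op": "play_rows", "data": {
  "steps": [
    {"tx": 0,"ty": 0,"tz": -0.3,"ax": 0,"ay": 0,"az": 0},
    {"tx": 0,"ty": 0,"tz": -0.9,"ax": 0,"ay": 0,"az": 0},
    {"tx": 0,"ty": 0,"tz": -1.6,"ax": 0,"ay": 0,"az": 0},
    {"tx": 0,"ty": 0,"tz": -2.3,"ax": 0,"ay": 0,"az": 0},
    {"tx": 0,"ty": 0,"tz": -3.0,"ax": 0,"ay": 0,"az": 0},
    {"tx": 0,"ty": 0,"tz": -3.0,"ax": 0,"ay": 0,"az": 0}
  ]
}}

```text
time_s: 3.4
eef_pos: [0.65, -0.202, 0.2002]
tool_rot: [0.002, 0.995, 0.097, 0.004]
force: [0.9, -0.7, 0.2]
width: 0.028
finger_force: 15.0
```

```bash
python3 -c "
from h import *
where();a=np.radians(9.02);C=np.array([.439,.2746])+.052*np.array([-np.sin(a),np.cos(a)]);print(C);go(*C,.19,99.0)
print(bot.get_state()['joint_positions'])"
```

```text
pos [ 0.65   -0.202   0.2002] yaw 11.1 w 0.028 ff 15.0 F [ 0.9 -0.7  0.2] t 3.4
[0.43084748 0.32595695]
t [ -2.837 -14.007   0.179] a [  0.1   -0.03 -17.58] rows 13.7 time 3.4
[-3.35534631e-01  3.61327130e-01  1.78694512e+00  1.23110195e-04
  9.85163813e-01  1.04142374e+00]
```

Call:
{"op": "play_rows", "data": {
  "steps": [
    {"tx": -1.6,"ty": -7.8,"tz": 0.1,"ax": 0,"ay": 0,"az": -9},
    {"tx": -1.6,"ty": -7.8,"tz": 0.1,"ax": 0,"ay": 0,"az": -9},
    {"tx": -1.6,"ty": -7.8,"tz": 0.1,"ax": 0,"ay": 0,"az": -9},
    {"tx": -1.6,"ty": -7.8,"tz": 0.1,"ax": 0,"ay": 0,"az": -9},
    {"tx": -1.6,"ty": -7.8,"tz": 0.1,"ax": 0,"ay": 0,"az": -9},
    {"tx": -1.6,"ty": -7.8,"tz": 0.1,"ax": 0,"ay": 0,"az": -9},
    {"tx": -1.6,"ty": -7.8,"tz": 0.1,"ax": 0,"ay": 0,"az": -9},
    {"tx": -1.6,"ty": -7.8,"tz": 0.1,"ax": 0,"ay": 0,"az": -9}
  ]
}}

```text
time_s: 4.07
eef_pos: [0.5227, 0.0952, 0.1897]
tool_rot: [-0.0, 0.882, 0.472, 0.0]
force: [1.0, -0.3, -1.1]
width: 0.0278
finger_force: 15.0
```

```bash
python3 -c "
from h import *
where();go(.4308,.326,.15,99.0)"
```

```text
pos [0.5227 0.0952 0.1897] yaw 56.32 w 0.0278 ff 15.0 F [ 1.  -0.3 -1.1] t 4.07
t [ 3.525 -5.112  0.994] a [ 0.   -0.   -8.54] rows 6.0 time 4.07
```

Call:
{"op": "play_rows", "data": {
  "steps": [
    {"tx": 3.5,"ty": -5.1,"tz": 1.0,"ax": 0,"ay": 0,"az": -8.54},
    {"tx": 3.5,"ty": -5.1,"tz": 1.0,"ax": 0,"ay": 0,"az": -8.54},
    {"tx": 3.5,"ty": -5.1,"tz": 1.0,"ax": 0,"ay": 0,"az": -8.54},
    {"tx": 3.5,"ty": -5.1,"tz": 1.0,"ax": 0,"ay": 0,"az": -8.54},
    {"tx": 3.5,"ty": -5.1,"tz": 1.0,"ax": 0,"ay": 0,"az": -8.54},
    {"tx": 3.5,"ty": -5.1,"tz": 1.0,"ax": 0,"ay": 0,"az": -8.54},
    {"tx": 3.5,"ty": -5.1,"tz": 1.0,"ax": 0,"ay": 0,"az": -8.54},
    {"tx": 3.5,"ty": -5.1,"tz": 1.0,"ax": 0,"ay": 0,"az": -8.54}
  ]
}}

```text
time_s: 4.73
eef_pos: [0.4323, 0.3242, 0.1493]
tool_rot: [-0.0, 0.65, 0.76, -0.0]
force: [0.5, -1.2, -0.7]
width: 0.0277
finger_force: 15.0
```

Call:
{"op": "play_rows", "data": {
  "steps": [
    {"tx": 0,"ty": 0,"tz": 0,"ax": 0,"ay": 0,"az": 0},
    {"tx": 0,"ty": 0,"tz": 0,"ax": 0,"ay": 0,"az": 0},
    {"tx": 0,"ty": 0,"tz": 0,"ax": 0,"ay": 0,"az": 0}
  ]
}}

```text
time_s: 4.98
eef_pos: [0.434, 0.3217, 0.1495]
tool_rot: [0.0, 0.652, 0.758, 0.0]
force: [0.2, -0.5, -0.1]
width: 0.0279
finger_force: 15.0
```

```bash
python3 -c "
from h import *
where();go(.4308,.326,.0195,99.0)
s=bot.get_state();np.save('w2.npy',[s],allow_pickle=True);snap('wrist','w2.png')"
```

```text
pos [0.434  0.3217 0.1495] yaw 98.66 w 0.0279 ff 15.0 F [ 0.2 -0.5 -0.1] t 4.98
t [ 0.118 -0.063  3.251] a [ 0.01 -0.   -0.07] rows 3.1 time 4.98
```

View pics/w2.png

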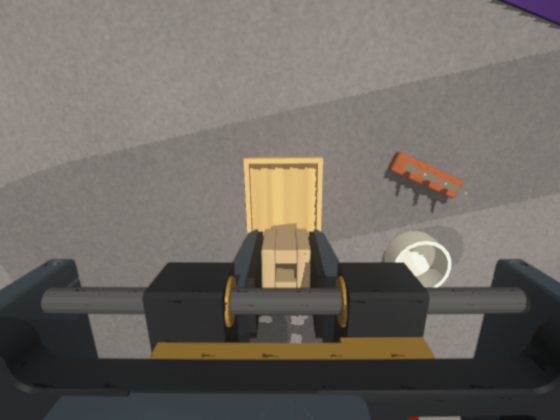

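The short post is held upright. The tray's +y end corners are at about (245,159) and (322,159).

Run:
```python
from h import *
s=np.load('w2.npy',allow_pickle=True)[0];c=cam('wrist',s)
w=ray(c,[(245,158.5),(322.5,158.5)],.014)[:,:2]*1000;d=w[0]-w[1];x=-d/np.linalg.norm(d)
print(w,np.linalg.norm(d),np.degrees(np.arctan2(x[1],x[0])))
a=np.radians(9.02)
print('third',w.mean(0)-37*np.array([-np.sin(a),np.cos(a)]))
```

```text
[[386.73724832 357.95181377]
 [465.78928043 369.92612927]] 79.95378673070937 8.61333476607027
third [432.06409566 327.39652556]
```

Call:
{"op": "play_rows", "data": {
  "steps": [
    {"tx": 0.12,"ty": -0.06,"tz": 0.9,"ax": 0,"ay": 0,"az": 0},
    {"tx": 0.12,"ty": -0.06,"tz": 1.8,"ax": 0,"ay": 0,"az": 0},
    {"tx": 0.12,"ty": -0.06,"tz": 2.5,"ax": 0,"ay": 0,"az": 0},
    {"tx": 0.12,"ty": -0.06,"tz": 2.9,"ax": 0,"ay": 0,"az": 0},
    {"tx": 0.12,"ty": -0.06,"tz": 3.1,"ax": 0,"ay": 0,"az": 0},
    {"tx": 0.12,"ty": -0.06,"tz": 3.2,"ax": 0,"ay": 0,"az": 0},
    {"tx": 0.12,"ty": -0.06,"tz": 3.25,"ax": 0,"ay": 0,"az": 0},
    {"tx": 0.12,"ty": -0.06,"tz": 3.25,"ax": 0,"ay": 0,"az": 0}
  ]
}}

```text
time_s: 5.7
eef_pos: [0.4308, 0.3271, 0.02]
tool_rot: [0.0, 0.651, 0.759, 0.0]
force: [-0.5, 1.1, -1.1]
width: 0.0284
finger_force: 15.0
```

```bash
python3 -c "
from h import *
where()"
```

```text
pos [0.4308 0.3271 0.02  ] yaw 98.76 w 0.0284 ff 15.0 F [-0.5  1.1 -1.1] t 5.7
```

Call:
{"op": "play_rows", "data": {
  "steps": [
    {"tx": 0,"ty": 0,"tz": 0.02,"ax": 0,"ay": 0,"az": 0},
    {"tx": 0,"ty": 0,"tz": 0.03,"ax": 0,"ay": 0,"az": 0},
    {"tx": 0,"ty": 0,"tz": 0.04,"ax": 0,"ay": 0,"az": 0},
    {"tx": 0,"ty": 0,"tz": 0.04,"ax": 0,"ay": 0,"az": 0}
  ]
}}

```text
time_s: 6.03
eef_pos: [0.4311, 0.3275, 0.0193]
tool_rot: [0.0, 0.651, 0.759, 0.001]
force: [-3.6, -4.0, 19.3]
width: 0.0283
finger_force: 15.0
```

Call:
{"op": "play_rows", "data": {
  "steps": [
    {"tx": 0,"ty": 0,"tz": 0,"ax": 0,"ay": 0,"az": 0},
    {"tx": 0,"ty": 0,"tz": 0,"ax": 0,"ay": 0,"az": 0},
    {"tx": 0,"ty": 0,"tz": 0,"ax": 0,"ay": 0,"az": 0},
    {"tx": 0,"ty": 0,"tz": 0,"ax": 0,"ay": 0,"az": 0},
    {"tx": 0,"ty": 0,"tz": -0.5,"ax": 0,"ay": 0,"az": 0},
    {"tx": 0,"ty": 0,"tz": -1.3,"ax": 0,"ay": 0,"az": 0},
    {"tx": 0,"ty": 0,"tz": -2.3,"ax": 0,"ay": 0,"az": 0},
    {"tx": 0,"ty": 0,"tz": -3.3,"ax": 0,"ay": 0,"az": 0}
  ],
  "jaw": 0.48
}}

```text
time_s: 6.7
eef_pos: [0.4296, 0.3266, 0.1506]
tool_rot: [-0.0, 0.651, 0.759, -0.001]
force: [0.7, 1.0, 0.2]
width: 0.0438
finger_force: 0.0
```

```bash
python3 -c "
from h import *
where();go(.4465,.2230,.17,99.0)"
```

```text
pos [0.4296 0.3266 0.1506] yaw 98.79 w 0.0438 ff 0.0 F [0.7 1.  0.2] t 6.7
t [-2.625  0.021 -0.483] a [-0.02  0.01 -0.04] rows 2.6 time 6.7
```

Call:
{"op": "play_rows", "data": {
  "steps": [
    {"tx": -0.8,"ty": 0,"tz": -0.48,"ax": 0,"ay": 0,"az": 0},
    {"tx": -1.7,"ty": 0.02,"tz": -0.48,"ax": 0,"ay": 0,"az": 0},
    {"tx": -2.4,"ty": 0.02,"tz": -0.48,"ax": 0,"ay": 0,"az": 0},
    {"tx": -2.62,"ty": 0.02,"tz": -0.48,"ax": 0,"ay": 0,"az": 0},
    {"tx": -2.62,"ty": 0.02,"tz": -0.48,"ax": 0,"ay": 0,"az": 0},
    {"tx": -2.62,"ty": 0.02,"tz": -0.48,"ax": 0,"ay": 0,"az": 0}
  ]
}}

```text
time_s: 7.2
eef_pos: [0.4472, 0.2237, 0.1688]
tool_rot: [-0.0, 0.651, 0.759, 0.0]
force: [-0.4, 0.3, 0.2]
width: 0.0438
finger_force: 0.0
```

```bash
python3 -c "
from h import *
where();go(.4465,.2230,.17,99.0)
s=bot.get_state();np.save('w3.npy',[s],allow_pickle=True);im=snap('wrist','w3.png')
cv2.imwrite('pics/w3c.png',cv2.resize(im[100:310,150:420,::-1],(800,622))[:600])"
```

```text
pos [0.4472 0.2237 0.1688] yaw 98.73 w 0.0438 ff 0.0 F [-0.4  0.3  0.2] t 7.2
t [-0.014 -0.019 -0.031] a [ 0.   -0.   -0.05] rows 0.0 time 7.2
```

View pics/w3c.png

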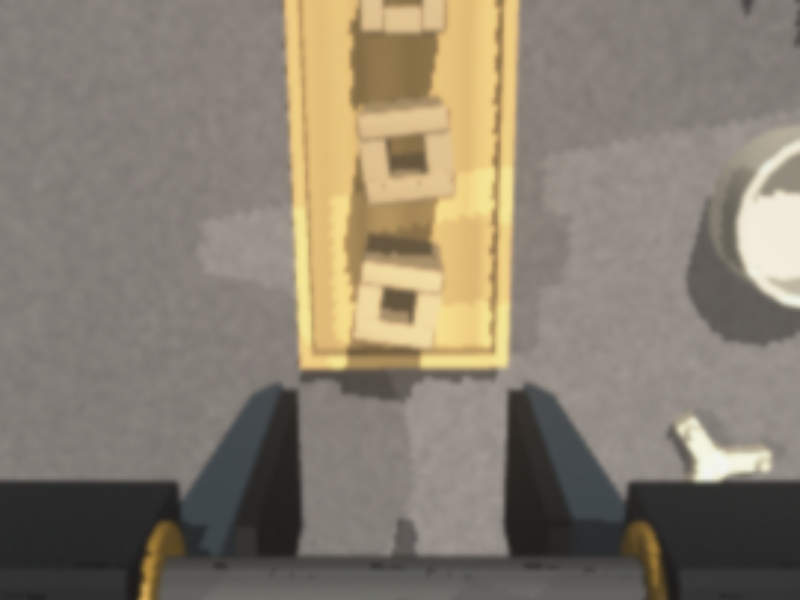

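The crop shows the spare, the lower post, with its top centred near crop (397,316), turned about 5° against the gripper. The middle post is larger and nearer the camera (tall), and the short post stands at the far end of the tray.

Run:
```python
from h import *
s=np.load('w3.npy',allow_pickle=True)[0];c=cam('wrist',s)
k=270/800
q=np.array([(360,284),(441,291),(434,348),(354,340)])*k+[150,100]
w=ray(c,q,.055)[:,:2]*1000;print(w,w.mean(0),[np.linalg.norm(w[i]-w[i-1]) for i in range(4)])
for i,j in((0,1),(3,2),(3,0),(2,1)):
    d=w[j]-w[i];print(np.degrees(np.arctan2(d[1],d[0])))
```

```text
[[432.55689854 230.3584904 ]
 [459.82571737 232.06485322]
 [460.77372511 211.71338365]
 [433.24220927 210.4304963 ]] [446.59963757 221.14180589] [np.float64(19.93977431445404), np.float64(27.322155012189473), np.float64(20.37353754849735), np.float64(27.56138902145919)]
3.580649308417804
2.6678843644198866
91.9695883204344
92.66701167389338
```

Run:
```python
from h import *
s=np.load('w3.npy',allow_pickle=True)[0];c=cam('wrist',s)
k=270/800
q=np.array([(364,258),(443,266),(434,348),(354,340),(398,305)])*k+[150,100]
w=ray(c,q,.055)[:,:2]*1000;print(w,w[:4].mean(0),[np.linalg.norm(w[i]-w[i-1]) for i in range(1,4)])
go(.4465,.2245,.0175,94)
```

```text
[[432.64611806 239.41190834]
 [459.06944672 240.68575597]
 [460.77372511 211.71338365]
 [433.24220927 210.4304963 ]
 [446.26138701 225.03259656]] [446.43287479 225.56038607] [np.float64(26.45401643334299), np.float64(29.02245548441562), np.float64(27.56138902145919)]
t [ 0.01  -0.013  3.78 ] a [-0.   -0.    0.96] rows 3.6 time 7.25
```

Call:
{"op": "play_rows", "data": {
  "steps": [
    {"tx": 0.01,"ty": -0.01,"tz": 0.9,"ax": 0,"ay": 0,"az": 1.15},
    {"tx": 0.01,"ty": -0.01,"tz": 1.8,"ax": 0,"ay": 0,"az": 1.15},
    {"tx": 0.01,"ty": -0.01,"tz": 2.6,"ax": 0,"ay": 0,"az": 1.15},
    {"tx": 0.01,"ty": -0.01,"tz": 3.3,"ax": 0,"ay": 0,"az": 1.15},
    {"tx": 0.01,"ty": -0.01,"tz": 3.7,"ax": 0,"ay": 0,"az": 1.15},
    {"tx": 0.01,"ty": -0.01,"tz": 3.78,"ax": 0,"ay": 0,"az": 1.15},
    {"tx": 0.01,"ty": -0.01,"tz": 3.78,"ax": 0,"ay": 0,"az": 1.15},
    {"tx": 0.01,"ty": -0.01,"tz": 3.78,"ax": 0,"ay": 0,"az": 1.15}
  ]
}}

```text
time_s: 7.92
eef_pos: [0.4469, 0.2247, 0.0181]
tool_rot: [0.0, 0.688, 0.726, 0.0]
force: [-0.6, 0.0, 0.4]
width: 0.0438
finger_force: 0.0
```

Call:
{"op": "play_rows", "data": {
  "steps": [
    {"tx": 0,"ty": 0,"tz": 0,"ax": 0,"ay": 0,"az": 0},
    {"tx": 0,"ty": 0,"tz": 0,"ax": 0,"ay": 0,"az": 0},
    {"tx": 0,"ty": 0,"tz": 0,"ax": 0,"ay": 0,"az": 0},
    {"tx": 0,"ty": 0,"tz": 0,"ax": 0,"ay": 0,"az": 0},
    {"tx": 0,"ty": 0,"tz": 0,"ax": 0,"ay": 0,"az": 0},
    {"tx": 0,"ty": 0,"tz": 0,"ax": 0,"ay": 0,"az": 0},
    {"tx": 0,"ty": 0,"tz": 0,"ax": 0,"ay": 0,"az": 0}
  ],
  "jaw": 0.2,
  "newtons": 15
}}

```text
time_s: 8.5
eef_pos: [0.4472, 0.2243, 0.0186]
tool_rot: [0.0, 0.688, 0.726, 0.001]
force: [-2.9, 0.2, 10.1]
width: 0.028
finger_force: 15.0
```

```bash
python3 -c "
from h import *
where()"
```

```text
pos [0.4472 0.2243 0.0186] yaw 93.03 w 0.028 ff 15.0 F [-2.9  0.2 10.1] t 8.5
```

Call:
{"op": "play_rows", "data": {
  "steps": [
    {"tx": 0,"ty": 0,"tz": -0.4,"ax": 0,"ay": 0,"az": 0},
    {"tx": 0,"ty": 0,"tz": -1.1,"ax": 0,"ay": 0,"az": 0},
    {"tx": 0,"ty": 0,"tz": -2.0,"ax": 0,"ay": 0,"az": 0},
    {"tx": 0,"ty": 0,"tz": -3.0,"ax": 0,"ay": 0,"az": 0},
    {"tx": 0,"ty": 0,"tz": -4.2,"ax": 0,"ay": 0,"az": 0},
    {"tx": 0,"ty": 0,"tz": -4.2,"ax": 0,"ay": 0,"az": 0}
  ]
}}

```text
time_s: 9.0
eef_pos: [0.4493, 0.2251, 0.1924]
tool_rot: [0.002, 0.688, 0.726, 0.004]
force: [1.7, 0.4, 1.8]
width: 0.0279
finger_force: 15.0
```

```bash
python3 -c "
from h import *
where();go(.647,-.2018,.18,11.1)"
```

```text
pos [0.4493 0.2251 0.1924] yaw 93.04 w 0.0279 ff 15.0 F [1.7 0.4 1.8] t 9.0
t [-10.922   4.366   0.312] a [ 0.05 -0.1  16.39] rows 11.3 time 9.0
```

Call:
{"op": "play_rows", "data": {
  "steps": [
    {"tx": -5.5,"ty": 2.2,"tz": 0,"ax": 0,"ay": 0,"az": 9},
    {"tx": -5.5,"ty": 2.2,"tz": 0,"ax": 0,"ay": 0,"az": 9},
    {"tx": -5.5,"ty": 2.2,"tz": 0,"ax": 0,"ay": 0,"az": 9},
    {"tx": -5.5,"ty": 2.2,"tz": 0,"ax": 0,"ay": 0,"az": 9},
    {"tx": -5.5,"ty": 2.2,"tz": 0,"ax": 0,"ay": 0,"az": 9},
    {"tx": -5.5,"ty": 2.2,"tz": 0,"ax": 0,"ay": 0,"az": 9},
    {"tx": -5.5,"ty": 2.2,"tz": 0,"ax": 0,"ay": 0,"az": 9},
    {"tx": -5.5,"ty": 2.2,"tz": 0,"ax": 0,"ay": 0,"az": 9}
  ]
}}

```text
time_s: 9.67
eef_pos: [0.5465, 0.0074, 0.1855]
tool_rot: [0.0, 0.914, 0.405, 0.0]
force: [-0.0, 0.2, -0.4]
width: 0.028
finger_force: 15.0
```

```bash
python3 -c "
from h import *
where();go(.647,-.2018,.165,11.1)"
```

```text
pos [0.5465 0.0074 0.1855] yaw 47.79 w 0.028 ff 15.0 F [-0.   0.2 -0.4] t 9.67
t [-2.186  5.376  0.513] a [ 0.   -0.    7.34] rows 5.6 time 9.67
```

Call:
{"op": "play_rows", "data": {
  "steps": [
    {"tx": -2.19,"ty": 5.38,"tz": 0.5,"ax": 0,"ay": 0,"az": 7.34},
    {"tx": -2.19,"ty": 5.38,"tz": 0.5,"ax": 0,"ay": 0,"az": 7.34},
    {"tx": -2.19,"ty": 5.38,"tz": 0.5,"ax": 0,"ay": 0,"az": 7.34},
    {"tx": -2.19,"ty": 5.38,"tz": 0.5,"ax": 0,"ay": 0,"az": 7.34},
    {"tx": -2.19,"ty": 5.38,"tz": 0.5,"ax": 0,"ay": 0,"az": 7.34},
    {"tx": -2.19,"ty": 5.38,"tz": 0.5,"ax": 0,"ay": 0,"az": 7.34},
    {"tx": -2.19,"ty": 5.38,"tz": 0.5,"ax": 0,"ay": 0,"az": 7.34},
    {"tx": -2.19,"ty": 5.38,"tz": 0.5,"ax": 0,"ay": 0,"az": 7.34}
  ]
}}

```text
time_s: 10.33
eef_pos: [0.6475, -0.2002, 0.165]
tool_rot: [-0.0, 0.995, 0.099, -0.0]
force: [0.8, -0.2, -0.6]
width: 0.0281
finger_force: 15.0
```

Call:
{"op": "play_rows", "data": {
  "steps": [
    {"tx": 0,"ty": 0,"tz": 0,"ax": 0,"ay": 0,"az": 0},
    {"tx": 0,"ty": 0,"tz": 0,"ax": 0,"ay": 0,"az": 0},
    {"tx": 0,"ty": 0,"tz": 0,"ax": 0,"ay": 0,"az": 0}
  ]
}}

```text
time_s: 10.58
eef_pos: [0.6473, -0.1988, 0.1658]
tool_rot: [-0.0, 0.995, 0.1, 0.0]
force: [-0.2, 0.4, -0.1]
width: 0.0278
finger_force: 15.0
```

```bash
python3 -c "
from h import *
where();go(.647,-.2018,.0745,11.1)"
```

```text
pos [ 0.6473 -0.1988  0.1658] yaw 11.46 w 0.0278 ff 15.0 F [-0.2  0.4 -0.1] t 10.58
t [-0.023  0.071  2.282] a [-0.   -0.    0.07] rows 2.2 time 10.58
```

Call:
{"op": "play_rows", "data": {
  "steps": [
    {"tx": -0.02,"ty": 0.07,"tz": 0.7,"ax": 0,"ay": 0,"az": 0.07},
    {"tx": -0.02,"ty": 0.07,"tz": 1.4,"ax": 0,"ay": 0,"az": 0.07},
    {"tx": -0.02,"ty": 0.07,"tz": 1.9,"ax": 0,"ay": 0,"az": 0.07},
    {"tx": -0.02,"ty": 0.07,"tz": 2.15,"ax": 0,"ay": 0,"az": 0.07},
    {"tx": -0.02,"ty": 0.07,"tz": 2.25,"ax": 0,"ay": 0,"az": 0.07},
    {"tx": -0.02,"ty": 0.07,"tz": 2.28,"ax": 0,"ay": 0,"az": 0.07},
    {"tx": -0.02,"ty": 0.07,"tz": 2.3,"ax": 0,"ay": 0,"az": 0.07},
    {"tx": -0.02,"ty": 0.07,"tz": 2.3,"ax": 0,"ay": 0,"az": 0.07}
  ]
}}

```text
time_s: 11.25
eef_pos: [0.6481, -0.2031, 0.0748]
tool_rot: [0.0, 0.995, 0.096, 0.001]
force: [-0.4, -0.4, -0.3]
width: 0.0281
finger_force: 15.0
```

```bash
python3 -c "
from h import *
where()"
```

```text
pos [ 0.6481 -0.2031  0.0748] yaw 11.01 w 0.0281 ff 15.0 F [-0.4 -0.4 -0.3] t 11.25
```

Call:
{"op": "play_rows", "data": {
  "steps": [
    {"tx": -0.02,"ty": -0.03,"tz": 0.01,"ax": 0,"ay": 0,"az": 0},
    {"tx": -0.02,"ty": -0.03,"tz": 0.025,"ax": 0,"ay": 0,"az": 0},
    {"tx": -0.02,"ty": -0.03,"tz": 0.04,"ax": 0,"ay": 0,"az": 0},
    {"tx": -0.02,"ty": -0.03,"tz": 0.04,"ax": 0,"ay": 0,"az": 0}
  ]
}}

```text
time_s: 11.58
eef_pos: [0.6468, -0.202, 0.0735]
tool_rot: [0.0, 0.995, 0.096, 0.0]
force: [-6.1, 2.4, 14.3]
width: 0.028
finger_force: 15.0
```

```bash
python3 -c "
from h import *
where()"
```

```text
pos [ 0.6468 -0.202   0.0735] yaw 11.0 w 0.028 ff 15.0 F [-6.1  2.4 14.3] t 11.58
```

Contact; release and rise.

Call:
{"op": "play_rows", "data": {
  "steps": [
    {"tx": 0,"ty": 0,"tz": -0.01,"ax": 0,"ay": 0,"az": 0},
    {"tx": 0,"ty": 0,"tz": -0.01,"ax": 0,"ay": 0,"az": 0},
    {"tx": 0,"ty": 0,"tz": -0.01,"ax": 0,"ay": 0,"az": 0},
    {"tx": 0,"ty": 0,"tz": -0.01,"ax": 0,"ay": 0,"az": 0},
    {"tx": 0,"ty": 0,"tz": -0.5,"ax": 0,"ay": 0,"az": 0},
    {"tx": 0,"ty": 0,"tz": -1.3,"ax": 0,"ay": 0,"az": 0},
    {"tx": 0,"ty": 0,"tz": -2.3,"ax": 0,"ay": 0,"az": 0},
    {"tx": 0,"ty": 0,"tz": -3.4,"ax": 0,"ay": 0,"az": 0}
  ],
  "jaw": 0.48
}}

```text
time_s: 12.25
eef_pos: [0.6455, -0.2017, 0.2061]
tool_rot: [-0.0, 0.995, 0.096, -0.001]
force: [0.5, 0.4, 0.1]
width: 0.0435
finger_force: 0.0
```

```bash
python3 -c "
from h import *
where();print(bot.get_state()['joint_positions'].round(2))
for y in (6,126,246): go(.589,.1625,.13,y)
s=bot.get_state();np.save('w4.npy',[s],allow_pickle=True);snap('wrist','w4.png');t=snap('top','top1.png')
t=cv2.imread('pics/top1.png');a=cv2.resize(t[150:335,310:515],(400,360));b=cv2.resize(t[200:320,100:250],(400,320))
w=cv2.imread('pics/w4.png')[100:320,120:440]
cv2.imwrite('pics/c2.png',np.hstack([np.vstack([a,b])[:600],np.vstack([cv2.resize(w,(400,275)),cv2.resize(t[205:245,195:250],(400,291)),np.zeros((34,400,3),np.uint8)])]))"
```

```text
pos [ 0.6455 -0.2017  0.2061] yaw 10.99 w 0.0435 ff 0.0 F [0.5 0.4 0.1] t 12.25
[-0.34  0.35  1.79 -0.    1.    1.04]
t [ 0.353 -9.206  1.912] a [-0.01  0.02  1.  ] rows 9.0 time 12.25
t [ 0.353 -9.206  1.912] a [ 0.    0.03 13.  ] rows 9.0 time 12.25
t [ 0.353 -9.206  1.912] a [-2.0e-02  1.0e-02 -1.1e+01] rows 9.0 time 12.25
```

View pics/c2.png

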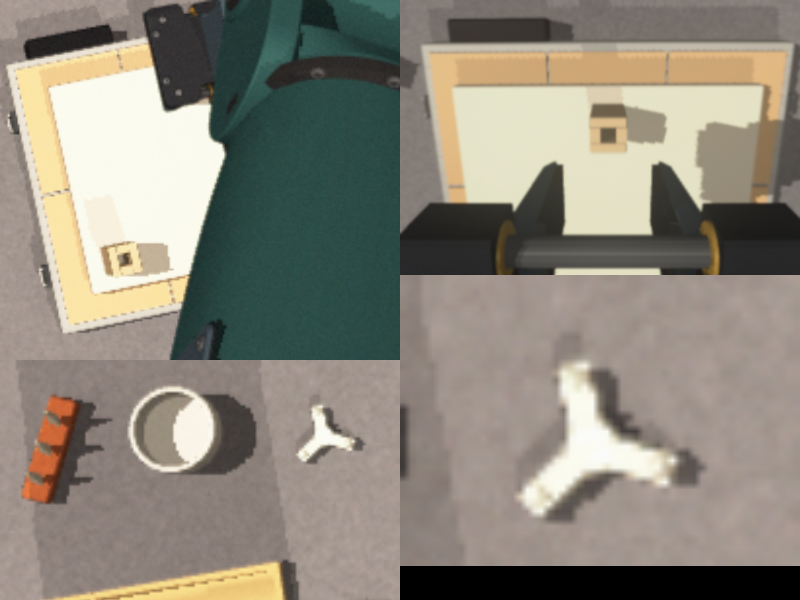

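The crop shows the replacement standing upright in the shelf's far-edge place, and the other visible post looks untouched. The stilt's arm tips are at crop (572,365), (686,466) and (530,507).

Run:
```python
from h import *
c=cam('top')
q=np.array([(572,365),(686,466),(530,507)],float);q[:,0]=195+(q[:,0]-400)/7.273;q[:,1]=205+(q[:,1]-275)/7.273
w=ray(c,q,.008)[:,:2]*1000;m=w.mean(0);print(w,m);d=w-m
print(np.hypot(*d.T),np.degrees(np.arctan2(d[:,1],d[:,0])))
c=cam('wrist',np.load('w4.npy',allow_pickle=True)[0])
# post top in wrist: crop scale 400/320=1.25
q=np.array([(590,119),(628,119),(628,153),(590,153)],float);q=np.c_[120+(q[:,0]-400)/1.25,100+q[:,1]/1.25];w=ray(c,q,.11)[:,:2]*1000;print(w,w.mean(0))
```

```text
[[609.73292048 166.35625053]
 [581.39218574 134.3945426 ]
 [570.14397834 177.59036439]] [587.08969485 159.44705251]
[23.6738819  25.69221405 24.82613692] [  16.96868358 -102.81243583  133.04524268]
[[ 657.28623229 -186.42103005]
 [ 662.67130461 -214.23435107]
 [ 636.29866284 -219.799928  ]
 [ 630.75578426 -191.17957997]] [ 646.752996   -202.90872227]
```

Call:
{"op": "play_rows", "data": {
  "steps": [
    {"tx": 0.3,"ty": -9.2,"tz": 0.3,"ax": 0,"ay": 0,"az": -1},
    {"tx": 0.3,"ty": -9.2,"tz": 0.3,"ax": 0,"ay": 0,"az": -1},
    {"tx": 0.3,"ty": -9.2,"tz": 0.3,"ax": 0,"ay": 0,"az": -1},
    {"tx": 0.3,"ty": -9.2,"tz": 1,"ax": 0,"ay": 0,"az": -1},
    {"tx": 0.3,"ty": -9.2,"tz": 2,"ax": 0,"ay": 0,"az": -1},
    {"tx": 0.3,"ty": -9.2,"tz": 2,"ax": 0,"ay": 0,"az": -1},
    {"tx": 0.3,"ty": -9.2,"tz": 2.5,"ax": 0,"ay": 0,"az": -1},
    {"tx": 0.3,"ty": -9.2,"tz": 2.5,"ax": 0,"ay": 0,"az": -1}
  ],
  "jaw": 0.3
}}

```text
time_s: 13.02
eef_pos: [0.5952, 0.115, 0.1298]
tool_rot: [-0.0, 0.99, 0.139, 0.0]
force: [1.1, 0.1, -0.5]
width: 0.0275
finger_force: 0.0
```

```bash
python3 -c "
from h import *
where();go(.588,.161,.10,15.7)"
```

```text
pos [0.5952 0.115  0.1298] yaw 16.0 w 0.0275 ff 0.0 F [ 1.1  0.1 -0.5] t 13.02
t [ 0.142 -1.155  0.746] a [ 0.   -0.01  0.06] rows 1.3 time 13.02
```

Call:
{"op": "play_rows", "data": {
  "steps": [
    {"tx": 0.14,"ty": -1.0,"tz": 0.7,"ax": 0,"ay": 0,"az": 0},
    {"tx": 0.14,"ty": -1.1,"tz": 0.75,"ax": 0,"ay": 0,"az": 0},
    {"tx": 0.14,"ty": -1.1,"tz": 0.75,"ax": 0,"ay": 0,"az": 0},
    {"tx": 0.14,"ty": -1.1,"tz": 0.75,"ax": 0,"ay": 0,"az": 0},
    {"tx": 0.14,"ty": -1.1,"tz": 0.75,"ax": 0,"ay": 0,"az": 0}
  ]
}}

```text
time_s: 13.43
eef_pos: [0.5897, 0.1562, 0.1012]
tool_rot: [0.0, 0.99, 0.139, 0.001]
force: [-0.3, -1.0, 0.1]
width: 0.0277
finger_force: 0.0
```

```bash
cat > m5.py <<'E'
from h import *
where();go(.588,.161,.10,15.7)
s=bot.get_state();snap('wrist','w5.png');c=cam('wrist',s)
im=cv2.imread('pics/w5.png');hsv=cv2.cvtColor(im,cv2.COLOR_BGR2HSV)
u0=proj(c,[(.588,.161,.009)])[0];print(u0)
m=((hsv[...,1]<55)&(hsv[...,2]>175)).astype(np.uint8)*255
x,y=u0.astype(int);b=np.zeros_like(m);b[y-50:y+50,x-60:x+60]=m[y-50:y+50,x-60:x+60]
k=max(cv2.findContours(b,cv2.RETR_EXTERNAL,cv2.CHAIN_APPROX_NONE)[0],key=cv2.contourArea)
w=(ray(c,k[:,0,:],.009)[:,:2]*1000).astype(np.float32)
(cx,cy),r=cv2.minEnclosingCircle(w);print('circ',cx,cy,r,cv2.contourArea(k),cv2.boundingRect(k))
mm=cv2.moments(w.reshape(-1,1,2));g=np.array([mm['m10']/mm['m00'],mm['m01']/mm['m00']]);print('centroid',g,'area',mm['m00'])
d=w-g;a=np.arctan2(d[:,1],d[:,0]);far=np.hypot(*d.T)
print('yaw mod120',np.degrees(np.angle(np.sum(far**6*np.exp(3j*a))))/3)
for A in(15,135,-105):
    q=np.abs((np.degrees(a)-A+180)%360-180)<30;print(A,far[q].max())
cv2.imwrite('pics/w5c.png',cv2.resize(im[y-60:y+60,x-80:x+80],(640,480)))
E
python3 m5.py
```

```text
pos [0.5897 0.1562 0.1012] yaw 15.96 w 0.0277 ff 0.0 F [-0.3 -1.   0.1] t 13.43
t [-0.009 -0.128  0.031] a [ 0.   -0.01  0.05] rows 0.1 time 13.43
[280.05961365 211.8709659 ]
circ 588.8543090820312 163.18832397460938 24.373823165893555 656.5 (254, 185, 48, 43)
centroid [588.45836955 163.24505118] area 599.7756270547397
yaw mod120 13.592961637527383
15 24.720395016493796
135 24.0477980129785
-105 24.270379803458646
```

View pics/w5c.png

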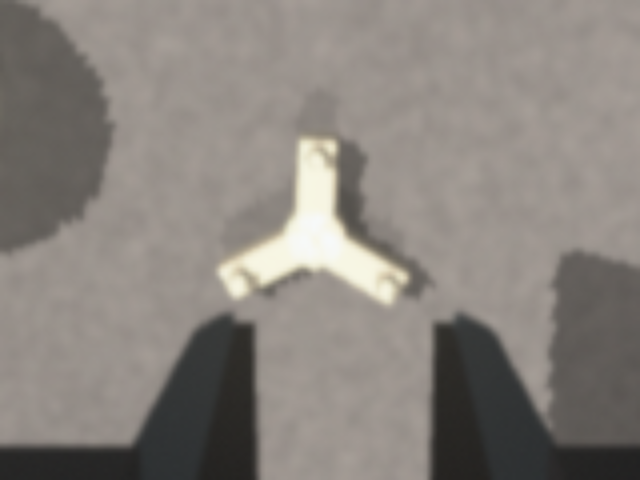

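Clean stilt view: its centre is at (588.6,163.2), one arm points about 14° from +x, and its points are up.

```bash
python3 -c "
from h import *
go(.6075,.1679,.003,14)"
```

```text
t [ 0.503 -0.166  2.46 ] a [ 0.   -0.02  0.39] rows 2.4 time 13.48
```

Call:
{"op": "play_rows", "data": {
  "steps": [
    {"tx": 0.5,"ty": -0.17,"tz": 0.7,"ax": 0,"ay": 0,"az": 0.39},
    {"tx": 0.5,"ty": -0.17,"tz": 1.5,"ax": 0,"ay": 0,"az": 0.39},
    {"tx": 0.5,"ty": -0.17,"tz": 2.0,"ax": 0,"ay": 0,"az": 0.39},
    {"tx": 0.5,"ty": -0.17,"tz": 2.3,"ax": 0,"ay": 0,"az": 0.39},
    {"tx": 0.5,"ty": -0.17,"tz": 2.43,"ax": 0,"ay": 0,"az": 0.39},
    {"tx": 0.5,"ty": -0.17,"tz": 2.45,"ax": 0,"ay": 0,"az": 0.39},
    {"tx": 0.5,"ty": -0.17,"tz": 2.45,"ax": 0,"ay": 0,"az": 0.39}
  ]
}}

```text
time_s: 14.07
eef_pos: [0.6071, 0.1688, 0.0035]
tool_rot: [-0.0, 0.993, 0.122, 0.001]
force: [-0.1, 0.3, 0.5]
width: 0.0272
finger_force: 0.0
```

Call:
{"op": "play_rows", "data": {
  "steps": [
    {"tx": 0,"ty": 0,"tz": 0,"ax": 0,"ay": 0,"az": 0},
    {"tx": 0,"ty": 0,"tz": 0,"ax": 0,"ay": 0,"az": 0},
    {"tx": 0,"ty": 0,"tz": 0,"ax": 0,"ay": 0,"az": 0},
    {"tx": 0,"ty": 0,"tz": 0,"ax": 0,"ay": 0,"az": 0},
    {"tx": 0,"ty": 0,"tz": 0,"ax": 0,"ay": 0,"az": 0},
    {"tx": 0,"ty": 0,"tz": 0,"ax": 0,"ay": 0,"az": 0}
  ],
  "jaw": 0.03,
  "newtons": 12
}}

```text
time_s: 14.57
eef_pos: [0.607, 0.1692, 0.0034]
tool_rot: [-0.0, 0.992, 0.122, 0.001]
force: [-0.4, -1.2, 7.5]
width: 0.0089
finger_force: 13.5
```

```bash
python3 -c "
from h import *
where()"
```

```text
pos [0.607  0.1692 0.0034] yaw 14.05 w 0.0089 ff 13.5 F [-0.4 -1.2  7.5] t 14.57
```

Call:
{"op": "play_rows", "data": {
  "steps": [
    {"tx": 0,"ty": 0,"tz": -0.3,"ax": 0,"ay": 0,"az": 0},
    {"tx": 0,"ty": 0,"tz": -1,"ax": 0,"ay": 0,"az": 0},
    {"tx": 0,"ty": 0,"tz": -2,"ax": 0,"ay": 0,"az": 0},
    {"tx": 0,"ty": 0,"tz": -3,"ax": 0,"ay": 0,"az": 0},
    {"tx": 0,"ty": 0,"tz": -4,"ax": 0,"ay": 0,"az": 0},
    {"tx": 0,"ty": 2,"tz": -4.3,"ax": 0,"ay": 0,"az": 0},
    {"tx": 0,"ty": 2,"tz": -4.3,"ax": 0,"ay": 0,"az": 0}
  ]
}}

```text
time_s: 15.15
eef_pos: [0.627, 0.0919, 0.1786]
tool_rot: [0.0, 0.992, 0.124, 0.003]
force: [1.3, -0.0, -1.4]
width: 0.0088
finger_force: 13.5
```

```bash
python3 -c "
from h import *
where();c=cam('top')
w=ray(c,[(335.1,195.1),(470.4,169),(359.7,300.7),(415.05,234.9)],.06)[:,:2]*1000;print(w,np.linalg.norm(w[0]-w[1]),np.linalg.norm(w[0]-w[2]))
go(.5924,-.2123,.15,11.1)"
```

```text
pos [0.627  0.0919 0.1786] yaw 14.23 w 0.0088 ff 13.5 F [ 1.3 -0.  -1.4] t 15.15
[[ 647.42108429  -65.63930186]
 [ 698.34293624 -332.0629159 ]
 [ 444.36222075 -109.58433709]
 [ 569.33576986 -219.18133187]] 271.2463402939348 207.75964040950439
t [-2.71   7.158  0.705] a [ 0.01 -0.06  0.63] rows 7.4 time 15.15
```

Call:
{"op": "play_rows", "data": {
  "steps": [
    {"tx": -2.7,"ty": 7.15,"tz": 0.3,"ax": 0,"ay": 0,"az": 0.63},
    {"tx": -2.7,"ty": 7.15,"tz": 0.3,"ax": 0,"ay": 0,"az": 0.63},
    {"tx": -2.7,"ty": 7.15,"tz": 0.3,"ax": 0,"ay": 0,"az": 0.63},
    {"tx": -2.7,"ty": 7.15,"tz": 0.3,"ax": 0,"ay": 0,"az": 0.63},
    {"tx": -2.7,"ty": 7.15,"tz": 0.3,"ax": 0,"ay": 0,"az": 0.63},
    {"tx": -2.7,"ty": 7.15,"tz": 0.5,"ax": 0,"ay": 0,"az": 0.63},
    {"tx": -2.7,"ty": 7.15,"tz": 0.7,"ax": 0,"ay": 0,"az": 0.63},
    {"tx": -2.7,"ty": 7.15,"tz": 0.7,"ax": 0,"ay": 0,"az": 0.63}
  ]
}}

```text
time_s: 15.82
eef_pos: [0.5893, -0.2161, 0.1466]
tool_rot: [0.0, 0.996, 0.094, 0.0]
force: [-0.4, 0.9, 0.5]
width: 0.009
finger_force: 13.5
```

```bash
cat > kiln.py <<'E'
from h import *
from scipy.ndimage import map_coordinates
where();c=cam('top');S=cv2.cvtColor(cv2.imread('pics/top0.png'),cv2.COLOR_BGR2HSV)[...,1].astype(float)
a=np.radians(11.2);X=np.array([np.cos(a),np.sin(a)]);Y=np.array([-X[1],X[0]]);C=np.array([573.,-216])
for n,D,T,h,L in(('+x',X,Y,105,120),('-x',-X,Y,105,120),('+y',Y,X,135,90),('-y',-Y,X,135,90)):
    e=[]
    for t in np.arange(-L,L+1,6):
        o=np.arange(-10,10.1,.5)
        P=C+T*t+np.outer(h+o,D);uv=proj(c,np.c_[P,np.full(len(P),60)]/1000)
        v=map_coordinates(S,[uv[:,1],uv[:,0]],order=1)
        if v[:8].max()<55 and v[-6:].min()>75: e.append((t,o[np.argmax(v>65)]))
    e=np.array(e);print(n,len(e),np.median(e[:,1]),'slope deg',np.degrees(np.polyfit(e[:,0],e[:,1],1)[0]))
E
python3 kiln.py; python3 -c "
from h import *
go(.5924,-.2123,.09,11.1)"
```

```text
pos [ 0.5893 -0.2161  0.1466] yaw 10.77 w 0.009 ff 13.5 F [-0.4  0.9  0.5] t 15.82
+x 41 -1.0 slope deg 0.007486382340559468
-x 36 -0.5 slope deg 0.05186311791181929
+y 30 -0.5 slope deg 0.02117787549206667
-y 25 -0.5 slope deg -0.22627110728037328
t [ 0.094 -0.079  1.415] a [ 0.01 -0.   -0.07] rows 1.4 time 15.82
```

```bash
python3 -c "
from h import *
go(.5917,-.2123,.0645,11.2)"
```

```text
t [ 0.077 -0.083  2.052] a [ 0.01 -0.   -0.09] rows 2.0 time 15.82
```

Call:
{"op": "play_rows", "data": {
  "steps": [
    {"tx": 0.08,"ty": -0.08,"tz": 0.6,"ax": 0,"ay": 0,"az": 0},
    {"tx": 0.08,"ty": -0.08,"tz": 1.2,"ax": 0,"ay": 0,"az": 0},
    {"tx": 0.08,"ty": -0.08,"tz": 1.6,"ax": 0,"ay": 0,"az": 0},
    {"tx": 0.08,"ty": -0.08,"tz": 1.85,"ax": 0,"ay": 0,"az": 0},
    {"tx": 0.08,"ty": -0.08,"tz": 1.95,"ax": 0,"ay": 0,"az": 0},
    {"tx": 0.08,"ty": -0.08,"tz": 2.0,"ax": 0,"ay": 0,"az": 0},
    {"tx": 0.08,"ty": -0.08,"tz": 2.03,"ax": 0,"ay": 0,"az": 0},
    {"tx": 0.08,"ty": -0.08,"tz": 2.03,"ax": 0,"ay": 0,"az": 0}
  ]
}}

```text
time_s: 16.48
eef_pos: [0.5935, -0.2085, 0.0662]
tool_rot: [0.0, 0.995, 0.095, 0.001]
force: [0.9, -0.1, -0.3]
width: 0.0088
finger_force: 13.5
```

```bash
python3 -c "
from h import *
where();go(.5917,-.2123,.0635,11.2)"
```

```text
pos [ 0.5935 -0.2085  0.0662] yaw 10.91 w 0.0088 ff 13.5 F [ 0.9 -0.1 -0.3] t 16.48
t [-0.061  0.085  0.067] a [ 0.01 -0.01 -0.06] rows 0.1 time 16.48
```

Call:
{"op": "play_rows", "data": {
  "steps": [
    {"tx": -0.06,"ty": 0.085,"tz": 0.0,"ax": 0,"ay": 0,"az": -0.06},
    {"tx": -0.06,"ty": 0.085,"tz": 0.04,"ax": 0,"ay": 0,"az": -0.06},
    {"tx": -0.06,"ty": 0.085,"tz": 0.07,"ax": 0,"ay": 0,"az": -0.06},
    {"tx": -0.06,"ty": 0.085,"tz": 0.08,"ax": 0,"ay": 0,"az": -0.06},
    {"tx": -0.06,"ty": 0.085,"tz": 0.08,"ax": 0,"ay": 0,"az": -0.06}
  ]
}}

```text
time_s: 16.9
eef_pos: [0.5917, -0.2126, 0.0629]
tool_rot: [0.0, 0.995, 0.098, 0.0]
force: [-1.9, -0.1, 8.1]
width: 0.0089
finger_force: 12.9
```

```bash
python3 -c "
from h import *
where()"
```

```text
pos [ 0.5917 -0.2126  0.0629] yaw 11.19 w 0.0089 ff 12.9 F [-1.9 -0.1  8.1] t 16.9
```

Call:
{"op": "play_rows", "data": {
  "steps": [
    {"tx": 0,"ty": 0,"tz": 0,"ax": 0,"ay": 0,"az": 0},
    {"tx": 0,"ty": 0,"tz": 0,"ax": 0,"ay": 0,"az": 0},
    {"tx": 0,"ty": 0,"tz": 0,"ax": 0,"ay": 0,"az": 0},
    {"tx": 0,"ty": 0,"tz": -0.3,"ax": 0,"ay": 0,"az": 0},
    {"tx": 0,"ty": 0,"tz": -1,"ax": 0,"ay": 0,"az": 0},
    {"tx": -0.5,"ty": 0,"tz": -1.8,"ax": 0,"ay": 0,"az": 0},
    {"tx": -0.5,"ty": 0,"tz": -2.4,"ax": 0,"ay": 0,"az": 0},
    {"tx": -0.5,"ty": 0,"tz": -2.4,"ax": 0,"ay": 0,"az": 0}
  ],
  "jaw": 0.3
}}

```text
time_s: 17.57
eef_pos: [0.5734, -0.2172, 0.1638]
tool_rot: [0.002, 0.995, 0.097, 0.003]
force: [0.2, -0.2, 0.4]
width: 0.0274
finger_force: 0.0
```

```bash
cat > m6.py <<'E'
from h import *
where()
s=bot.get_state();snap('wrist','w6.png');c=cam('wrist',s)
im=cv2.imread('pics/w6.png');u=proj(c,[(.5728,-.216,.069)])[0];print(u);x,y=u.astype(int)
cv2.imwrite('pics/w6c.png',cv2.resize(im[y-75:y+75,x-100:x+100],(800,600)))
E
python3 m6.py
```

```text
pos [ 0.5734 -0.2172  0.1638] yaw 11.17 w 0.0274 ff 0.0 F [ 0.2 -0.2  0.4] t 17.57
[283.90480469 211.49823294]
```

View pics/w6c.png

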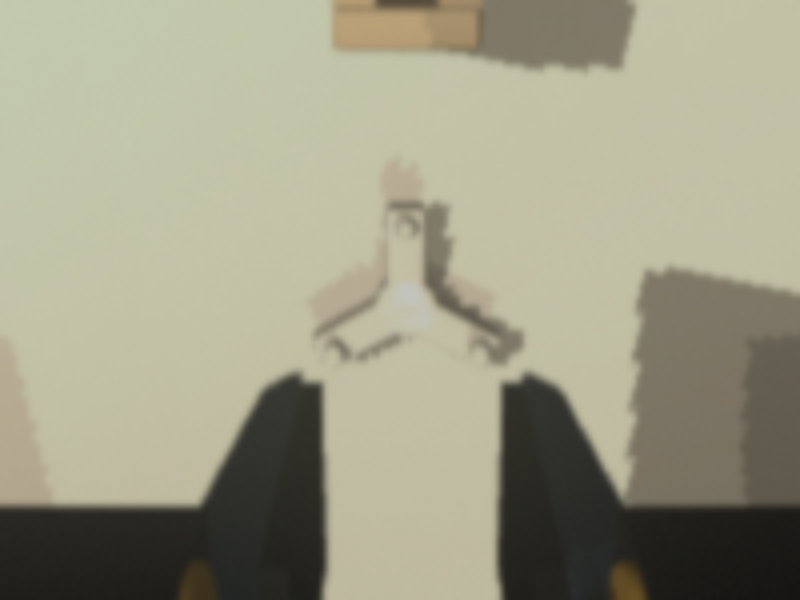

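The stilt lies flat on the shelf with its points up, at crop (405,226), (333,352) and (480,352).

```bash
python3 -c "
from h import *
s=bot.get_state();c=cam('wrist',s)
q=np.array([(405,226),(333,352),(480,352)])/4+[183,136]
w=ray(c,q,.0715)[:,:2]*1000;m=w.mean(0);print(w,m,np.hypot(*(w-m).T))
# dish from top
t=cv2.imread('pics/top1.png');g=cv2.cvtColor(t,cv2.COLOR_BGR2HSV);M=((g[...,1]<45)&(g[...,2]>185)).astype(np.uint8)*255;B=np.zeros_like(M);B[205:250,143:190]=M[205:250,143:190]
k=max(cv2.findContours(B,cv2.RETR_EXTERNAL,cv2.CHAIN_APPROX_NONE)[0],key=cv2.contourArea)
tc=cam('top');w=(ray(tc,k[:,0],.034)[:,:2]*1000).astype(np.float32);print(cv2.minEnclosingCircle(w),cv2.fitEllipse(w))
for y in (0,90,11,101): go(.59,.268,.16,y)
"
```

```text
[[ 591.43233507 -212.12467312]
 [ 558.34869403 -201.38540437]
 [ 564.96821839 -235.22635295]] [ 571.5830825  -216.24547681] [20.27249    19.89901482 20.10049964]
((591.806884765625, 271.2281799316406), 31.695232391357422) ((591.5771484375, 271.23046875), (61.079402923583984, 61.8845329284668), 55.8916130065918)
t [  2.77  -11.807   0.017] a [ 0.03 -0.05  2.24] rows 11.6 time 17.62
t [  2.77  -11.807   0.017] a [  0.06  -0.02 -15.76] rows 11.6 time 17.62
t [  2.77  -11.807   0.017] a [ 0.03 -0.05  0.04] rows 11.6 time 17.62
t [  2.77  -11.807   0.017] a [ 6.000e-02 -1.000e-02 -1.796e+01] rows 11.6 time 17.62
```

Call:
{"op": "play_rows", "data": {
  "steps": [
    {"tx": 1.4,"ty": -6,"tz": 0,"ax": 0,"ay": 0,"az": 0},
    {"tx": 1.4,"ty": -6,"tz": 0,"ax": 0,"ay": 0,"az": 0},
    {"tx": 1.4,"ty": -6,"tz": 0,"ax": 0,"ay": 0,"az": 0},
    {"tx": 1.4,"ty": -6,"tz": 0,"ax": 0,"ay": 0,"az": 0},
    {"tx": 1.4,"ty": -6,"tz": 0,"ax": 0,"ay": 0,"az": 0},
    {"tx": 1.4,"ty": -6,"tz": 0,"ax": 0,"ay": 0,"az": 0},
    {"tx": 1.4,"ty": -6,"tz": 0,"ax": 0,"ay": 0,"az": 0},
    {"tx": 1.4,"ty": -6,"tz": 0,"ax": 0,"ay": 0,"az": 0}
  ],
  "jaw": 0.9
}}

```text
time_s: 18.28
eef_pos: [0.5795, 0.032, 0.1575]
tool_rot: [-0.0, 0.995, 0.099, -0.001]
force: [-0.1, -0.7, -1.0]
width: 0.0775
finger_force: 0.0
```

```bash
python3 -c "
from h import *
where();go(.5917,.2712,.13,11)"
```

```text
pos [0.5795 0.032  0.1575] yaw 11.38 w 0.0775 ff 0.0 F [-0.1 -0.7 -1. ] t 18.28
t [ 1.479 -5.803  0.687] a [-0.    0.01  0.08] rows 5.8 time 18.28
```

Call:
{"op": "play_rows", "data": {
  "steps": [
    {"tx": 1.5,"ty": -5.75,"tz": 0.7,"ax": 0,"ay": 0,"az": 0},
    {"tx": 1.5,"ty": -5.75,"tz": 0.7,"ax": 0,"ay": 0,"az": 0},
    {"tx": 1.5,"ty": -5.75,"tz": 0.7,"ax": 0,"ay": 0,"az": 0},
    {"tx": 1.5,"ty": -5.75,"tz": 0.7,"ax": 0,"ay": 0,"az": 0},
    {"tx": 1.5,"ty": -5.75,"tz": 0.7,"ax": 0,"ay": 0,"az": 0},
    {"tx": 1.5,"ty": -5.75,"tz": 0.7,"ax": 0,"ay": 0,"az": 0},
    {"tx": 1.5,"ty": -5.75,"tz": 0.7,"ax": 0,"ay": 0,"az": 0},
    {"tx": 1.5,"ty": -5.75,"tz": 0.7,"ax": 0,"ay": 0,"az": 0}
  ]
}}

```text
time_s: 18.95
eef_pos: [0.594, 0.2675, 0.1292]
tool_rot: [0.0, 0.995, 0.098, -0.001]
force: [-0.2, -0.2, 0.4]
width: 0.082
finger_force: 0.0
```

```bash
python3 -c "
from h import *
where();s=bot.get_state();snap('wrist','w7.png');c=cam('wrist',s)
t=cv2.imread('pics/w7.png');g=cv2.cvtColor(t,cv2.COLOR_BGR2HSV);x,y=proj(c,[(.5917,.2712,.034)])[0].astype(int);print(x,y)
M=((g[...,1]<45)&(g[...,2]>185)).astype(np.uint8)*255;B=np.zeros_like(M);B[y-60:y+60,x-60:x+60]=M[y-60:y+60,x-60:x+60]
k=max(cv2.findContours(B,cv2.RETR_EXTERNAL,cv2.CHAIN_APPROX_NONE)[0],key=cv2.contourArea)
w=(ray(c,k[:,0],.034)[:,:2]*1000).astype(np.float32);print(cv2.minEnclosingCircle(w),cv2.fitEllipse(w),cv2.boundingRect(k))
go(.5917,.2712,.009,11)"
```

```text
pos [0.594  0.2675 0.1292] yaw 11.26 w 0.082 ff 0.0 F [-0.2 -0.2  0.4] t 18.95
281 211
((592.2955932617188, 272.6919860839844), 32.28616714477539) ((592.3289794921875, 272.57232666015625), (62.469947814941406, 63.51655960083008), 114.24344635009766) (247, 178, 67, 65)
t [-0.031 -0.127  3.011] a [0.   0.01 0.04] rows 2.9 time 19.0
```

View pics/w7.png

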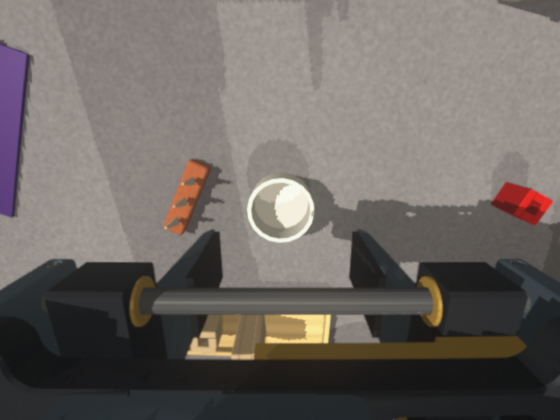

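The dish is upright with its rim centred at (281,210). The cone row at (188,197) is clear of the left finger's path.

Call:
{"op": "play_rows", "data": {
  "steps": [
    {"tx": -0.02,"ty": -0.145,"tz": 0.7,"ax": 0,"ay": 0,"az": 0},
    {"tx": -0.02,"ty": -0.145,"tz": 1.5,"ax": 0,"ay": 0,"az": 0},
    {"tx": -0.02,"ty": -0.145,"tz": 2.2,"ax": 0,"ay": 0,"az": 0},
    {"tx": -0.02,"ty": -0.145,"tz": 2.7,"ax": 0,"ay": 0,"az": 0},
    {"tx": -0.02,"ty": -0.145,"tz": 2.95,"ax": 0,"ay": 0,"az": 0},
    {"tx": -0.02,"ty": -0.145,"tz": 3.0,"ax": 0,"ay": 0,"az": 0},
    {"tx": -0.02,"ty": -0.145,"tz": 3.0,"ax": 0,"ay": 0,"az": 0}
  ]
}}

```text
time_s: 19.58
eef_pos: [0.5925, 0.272, 0.0102]
tool_rot: [0.0, 0.995, 0.097, -0.0]
force: [0.2, -0.2, 0.3]
width: 0.0822
finger_force: 0.0
```

Call:
{"op": "play_rows", "data": {
  "steps": [
    {"tx": 0,"ty": 0,"tz": 0,"ax": 0,"ay": 0,"az": 0},
    {"tx": 0,"ty": 0,"tz": 0,"ax": 0,"ay": 0,"az": 0},
    {"tx": 0,"ty": 0,"tz": 0,"ax": 0,"ay": 0,"az": 0},
    {"tx": 0,"ty": 0,"tz": 0,"ax": 0,"ay": 0,"az": 0},
    {"tx": 0,"ty": 0,"tz": 0,"ax": 0,"ay": 0,"az": 0},
    {"tx": 0,"ty": 0,"tz": 0,"ax": 0,"ay": 0,"az": 0},
    {"tx": 0,"ty": 0,"tz": 0,"ax": 0,"ay": 0,"az": 0}
  ],
  "jaw": 0.6,
  "newtons": 15
}}

```text
time_s: 20.17
eef_pos: [0.593, 0.2732, 0.0114]
tool_rot: [-0.0, 0.995, 0.098, 0.001]
force: [-0.7, -2.7, 8.2]
width: 0.0644
finger_force: 15.0
```

```bash
python3 -c "
from h import *
where()"
```

```text
pos [0.593  0.2732 0.0114] yaw 11.21 w 0.0644 ff 15.0 F [-0.7 -2.7  8.2] t 20.17
```

Call:
{"op": "play_rows", "data": {
  "steps": [
    {"tx": 0,"ty": 0,"tz": -0.3,"ax": 0,"ay": 0,"az": 0},
    {"tx": 0,"ty": 0,"tz": -0.9,"ax": 0,"ay": 0,"az": 0},
    {"tx": 0,"ty": 0,"tz": -1.7,"ax": 0,"ay": 0,"az": 0},
    {"tx": 0,"ty": 0,"tz": -2.6,"ax": 0,"ay": 0,"az": 0},
    {"tx": 0,"ty": 0,"tz": -3.5,"ax": 0,"ay": 0,"az": 0},
    {"tx": 0,"ty": 0,"tz": -4.3,"ax": 0,"ay": 0,"az": 0},
    {"tx": 0,"ty": 0,"tz": -4.3,"ax": 0,"ay": 0,"az": 0}
  ]
}}

```text
time_s: 20.75
eef_pos: [0.5951, 0.2743, 0.1901]
tool_rot: [-0.001, 0.995, 0.098, 0.005]
force: [1.5, 0.3, 0.3]
width: 0.0647
finger_force: 15.0
```

```bash
python3 -c "
from h import *
where();go(.5724,-.216,.18,11.2)"
```

```text
pos [0.5951 0.2743 0.1901] yaw 11.2 w 0.0647 ff 15.0 F [1.5 0.3 0.3] t 20.75
t [-2.94  11.915  0.201] a [-0.02 -0.11  0.  ] rows 11.8 time 20.75
```

Call:
{"op": "play_rows", "data": {
  "steps": [
    {"tx": -0.2,"ty": 0.8,"tz": 0,"ax": 0,"ay": 0,"az": 0},
    {"tx": -0.4,"ty": 1.6,"tz": 0,"ax": 0,"ay": 0,"az": 0},
    {"tx": -0.6,"ty": 2.4,"tz": 0,"ax": 0,"ay": 0,"az": 0},
    {"tx": -0.8,"ty": 3.2,"tz": 0,"ax": 0,"ay": 0,"az": 0},
    {"tx": -1,"ty": 4,"tz": 0,"ax": 0,"ay": 0,"az": 0},
    {"tx": -1.2,"ty": 4.8,"tz": 0,"ax": 0,"ay": 0,"az": 0},
    {"tx": -1.4,"ty": 5.6,"tz": 0,"ax": 0,"ay": 0,"az": 0},
    {"tx": -1.5,"ty": 6.2,"tz": 0,"ax": 0,"ay": 0,"az": 0}
  ]
}}

```text
time_s: 21.42
eef_pos: [0.5807, 0.016, 0.1826]
tool_rot: [0.0, 0.995, 0.097, 0.0]
force: [0.1, 0.5, -0.7]
width: 0.0644
finger_force: 15.0
```

```bash
python3 -c "
from h import *
where();go(.5724,-.216,.16,11.2)"
```

```text
pos [0.5807 0.016  0.1826] yaw 11.17 w 0.0644 ff 15.0 F [ 0.1  0.5 -0.7] t 21.42
t [-1.328  5.65   0.565] a [ 0.   -0.   -0.01] rows 5.6 time 21.42
```

Call:
{"op": "play_rows", "data": {
  "steps": [
    {"tx": -0.2,"ty": 0.8,"tz": 0,"ax": 0,"ay": 0,"az": 0},
    {"tx": -0.4,"ty": 1.6,"tz": 0,"ax": 0,"ay": 0,"az": 0},
    {"tx": -0.6,"ty": 2.4,"tz": 0,"ax": 0,"ay": 0,"az": 0},
    {"tx": -0.8,"ty": 3.2,"tz": 0.2,"ax": 0,"ay": 0,"az": 0},
    {"tx": -1,"ty": 4,"tz": 0.3,"ax": 0,"ay": 0,"az": 0},
    {"tx": -1.2,"ty": 4.8,"tz": 0.4,"ax": 0,"ay": 0,"az": 0},
    {"tx": -1.3,"ty": 5.4,"tz": 0.5,"ax": 0,"ay": 0,"az": 0},
    {"tx": -1.3,"ty": 5.6,"tz": 0.5,"ax": 0,"ay": 0,"az": 0}
  ]
}}

```text
time_s: 22.08
eef_pos: [0.5733, -0.2145, 0.1619]
tool_rot: [0.0, 0.995, 0.097, -0.0]
force: [-0.6, 1.2, -0.8]
width: 0.0644
finger_force: 15.0
```

Call:
{"op": "play_rows", "data": {
  "steps": [
    {"tx": 0,"ty": 0,"tz": 0,"ax": 0,"ay": 0,"az": 0},
    {"tx": 0,"ty": 0,"tz": 0,"ax": 0,"ay": 0,"az": 0},
    {"tx": 0,"ty": 0,"tz": 0,"ax": 0,"ay": 0,"az": 0},
    {"tx": 0,"ty": 0,"tz": 0,"ax": 0,"ay": 0,"az": 0}
  ]
}}

```text
time_s: 22.42
eef_pos: [0.574, -0.2106, 0.1623]
tool_rot: [-0.0, 0.995, 0.098, 0.0]
force: [0.0, 0.2, -0.8]
width: 0.0646
finger_force: 15.0
```

```bash
python3 -c "
from h import *
where();go(.5724,-.216,.088,11.2)"
```

```text
pos [ 0.574  -0.2106  0.1623] yaw 11.27 w 0.0646 ff 15.0 F [ 0.   0.2 -0.8] t 22.42
t [-0.067  0.125  1.858] a [-0.   -0.    0.01] rows 1.8 time 22.42
```

Call:
{"op": "play_rows", "data": {
  "steps": [
    {"tx": -0.07,"ty": 0.125,"tz": 0.5,"ax": 0,"ay": 0,"az": 0},
    {"tx": -0.07,"ty": 0.125,"tz": 1.0,"ax": 0,"ay": 0,"az": 0},
    {"tx": -0.07,"ty": 0.125,"tz": 1.4,"ax": 0,"ay": 0,"az": 0},
    {"tx": -0.07,"ty": 0.125,"tz": 1.7,"ax": 0,"ay": 0,"az": 0},
    {"tx": -0.07,"ty": 0.125,"tz": 1.83,"ax": 0,"ay": 0,"az": 0},
    {"tx": -0.07,"ty": 0.125,"tz": 1.86,"ax": 0,"ay": 0,"az": 0},
    {"tx": -0.07,"ty": 0.125,"tz": 1.86,"ax": 0,"ay": 0,"az": 0},
    {"tx": -0.07,"ty": 0.125,"tz": 1.86,"ax": 0,"ay": 0,"az": 0}
  ]
}}

```text
time_s: 23.08
eef_pos: [0.5728, -0.2172, 0.0885]
tool_rot: [0.0, 0.995, 0.098, 0.0]
force: [1.1, -0.7, 0.0]
width: 0.0647
finger_force: 15.0
```

```bash
python3 -c "
from h import *
where();go(.5724,-.216,.0835,11.2)"
```

```text
pos [ 0.5728 -0.2172  0.0885] yaw 11.21 w 0.0647 ff 15.0 F [ 1.1 -0.7  0. ] t 23.08
t [-0.003 -0.032  0.126] a [ 0.01 -0.01  0.  ] rows 0.1 time 23.08
```

Call:
{"op": "play_rows", "data": {
  "steps": [
    {"tx": 0,"ty": -0.03,"tz": 0.05,"ax": 0,"ay": 0,"az": 0},
    {"tx": 0,"ty": -0.03,"tz": 0.08,"ax": 0,"ay": 0,"az": 0},
    {"tx": 0,"ty": -0.03,"tz": 0.1,"ax": 0,"ay": 0,"az": 0},
    {"tx": 0,"ty": -0.03,"tz": 0.115,"ax": 0,"ay": 0,"az": 0},
    {"tx": 0,"ty": -0.03,"tz": 0.115,"ax": 0,"ay": 0,"az": 0}
  ]
}}

```text
time_s: 23.5
eef_pos: [0.5723, -0.2161, 0.0837]
tool_rot: [0.0, 0.995, 0.098, 0.0]
force: [-1.9, 1.6, 6.8]
width: 0.0644
finger_force: 15.0
```

```bash
python3 -c "
from h import *
where()"
```

```text
pos [ 0.5723 -0.2161  0.0837] yaw 11.19 w 0.0644 ff 15.0 F [-1.9  1.6  6.8] t 23.5
```

Call:
{"op": "play_rows", "data": {
  "steps": [
    {"tx": 0,"ty": 0,"tz": 0,"ax": 0,"ay": 0,"az": 0},
    {"tx": 0,"ty": 0,"tz": 0,"ax": 0,"ay": 0,"az": 0},
    {"tx": 0,"ty": 0,"tz": 0,"ax": 0,"ay": 0,"az": 0},
    {"tx": 0,"ty": 0,"tz": 0,"ax": 0,"ay": 0,"az": 0},
    {"tx": 0,"ty": 0,"tz": -0.4,"ax": 0,"ay": 0,"az": 0},
    {"tx": 0,"ty": 0,"tz": -1.1,"ax": 0,"ay": 0,"az": 0},
    {"tx": 0,"ty": 0,"tz": -1.9,"ax": 0,"ay": 0,"az": 0},
    {"tx": 0,"ty": 0,"tz": -2.4,"ax": 0,"ay": 0,"az": 0}
  ],
  "jaw": 0.88
}}

```text
time_s: 24.17
eef_pos: [0.5726, -0.2163, 0.1817]
tool_rot: [0.0, 0.995, 0.098, 0.001]
force: [0.9, -0.4, 0.3]
width: 0.0803
finger_force: 0.0
```

```bash
python3 -c "
from h import *
where();s=bot.get_state();snap('wrist','w8.png');c=cam('wrist',s)
t=cv2.imread('pics/w8.png');x,y=proj(c,[(.5716,-.2162,.1065)])[0].astype(int);print(x,y)
cv2.imwrite('pics/w8c.png',cv2.resize(t[y-90:y+90,x-120:x+120],(800,600)))
t=cv2.cvtColor(cv2.imread('pics/top0.png'),cv2.COLOR_BGR2HSV)
for yy in (12.,): go(.578,.366,.15,yy)
"
```

```text
pos [ 0.5726 -0.2163  0.1817] yaw 11.19 w 0.0803 ff 0.0 F [ 0.9 -0.4  0.3] t 24.17
285 218
t [  2.919 -14.282   0.84 ] a [ 0.04 -0.06 -0.16] rows 14.0 time 24.22
```

View pics/w8c.png

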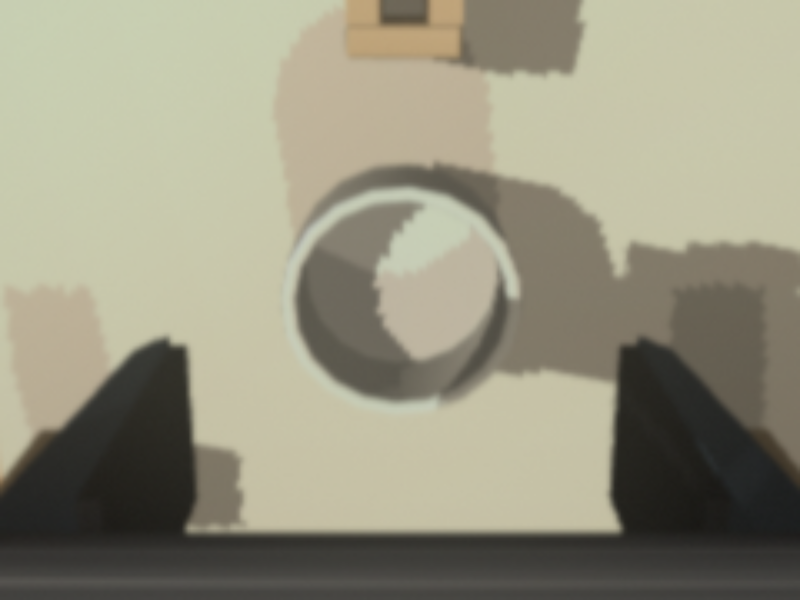

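The dish sits on the stilt with its rim level and centred at crop (401,298), against an expected (400,300).

Call:
{"op": "play_rows", "data": {
  "steps": [
    {"tx": 1.5,"ty": -7.2,"tz": -0.2,"ax": 0,"ay": 0,"az": 2.5},
    {"tx": 1.5,"ty": -7.2,"tz": -0.2,"ax": 0,"ay": 0,"az": 2.5},
    {"tx": 1.5,"ty": -7.2,"tz": -0.2,"ax": 0,"ay": 0,"az": 2.5},
    {"tx": 1.5,"ty": -7.2,"tz": -0.2,"ax": 0,"ay": 0,"az": 2.5},
    {"tx": 1.5,"ty": -7.2,"tz": -0.2,"ax": 0,"ay": 0,"az": 2.5},
    {"tx": 1.5,"ty": -7.2,"tz": -0.2,"ax": 0,"ay": 0,"az": 2.5},
    {"tx": 1.5,"ty": -7.2,"tz": -0.2,"ax": 0,"ay": 0,"az": 2.5},
    {"tx": 1.5,"ty": -7.2,"tz": -0.2,"ax": 0,"ay": 0,"az": 2.5}
  ],
  "jaw": 0.5
}}

```text
time_s: 24.88
eef_pos: [0.5747, 0.0831, 0.1872]
tool_rot: [-0.0, 1.0, -0.01, 0.0]
force: [0.3, -0.6, 0.4]
width: 0.0457
finger_force: 0.0
```

```bash
python3 -c "
from h import *
where();go(.578,.366,.14,-14.5)
"
```

```text
pos [0.5747 0.0831 0.1872] yaw -1.12 w 0.0457 ff 0.0 F [ 0.3 -0.6  0.4] t 24.88
t [-0.056 -7.071  1.186] a [-0.01 -0.    2.68] rows 6.9 time 24.88
```

Call:
{"op": "play_rows", "data": {
  "steps": [
    {"tx": -0.06,"ty": -7.0,"tz": 0.6,"ax": 0,"ay": 0,"az": 2.68},
    {"tx": -0.06,"ty": -7.0,"tz": 0.6,"ax": 0,"ay": 0,"az": 2.68},
    {"tx": -0.06,"ty": -7.0,"tz": 0.6,"ax": 0,"ay": 0,"az": 2.68},
    {"tx": -0.06,"ty": -7.0,"tz": 1.0,"ax": 0,"ay": 0,"az": 2.68},
    {"tx": -0.06,"ty": -7.0,"tz": 1.0,"ax": 0,"ay": 0,"az": 2.68},
    {"tx": -0.06,"ty": -7.0,"tz": 1.0,"ax": 0,"ay": 0,"az": 2.68},
    {"tx": -0.06,"ty": -7.0,"tz": 1.2,"ax": 0,"ay": 0,"az": 2.68},
    {"tx": -0.06,"ty": -7.0,"tz": 1.2,"ax": 0,"ay": 0,"az": 2.68}
  ]
}}

```text
time_s: 25.55
eef_pos: [0.5777, 0.3627, 0.1365]
tool_rot: [0.0, 0.992, -0.126, -0.001]
force: [0.5, -0.1, -0.9]
width: 0.0457
finger_force: 0.0
```

Call:
{"op": "play_rows", "data": {
  "steps": [
    {"tx": 0,"ty": 0,"tz": 0,"ax": 0,"ay": 0,"az": 0},
    {"tx": 0,"ty": 0,"tz": 0,"ax": 0,"ay": 0,"az": 0},
    {"tx": 0,"ty": 0,"tz": 0,"ax": 0,"ay": 0,"az": 0}
  ]
}}

```text
time_s: 25.8
eef_pos: [0.5792, 0.3571, 0.1393]
tool_rot: [-0.0, 0.992, -0.128, 0.0]
force: [0.5, -0.5, 0.3]
width: 0.0454
finger_force: 0.0
```

```bash
python3 -c "
from h import *
where();s=bot.get_state();snap('wrist','w9.png');c=cam('wrist',s)
t=cv2.imread('pics/w9.png');g=cv2.cvtColor(t,cv2.COLOR_BGR2HSV);x,y=proj(c,[(.578,.366,.014)])[0].astype(int);print(x,y)
M=((g[...,1]>120)&(g[...,0]<14)&(g[...,2]>70)).astype(np.uint8)*255;B=np.zeros_like(M);B[y-80:y+80,x-60:x+60]=M[y-80:y+80,x-60:x+60]
B=cv2.morphologyEx(B,cv2.MORPH_CLOSE,np.ones((5,5)))
k=max(cv2.findContours(B,cv2.RETR_EXTERNAL,cv2.CHAIN_APPROX_NONE)[0],key=cv2.contourArea);print(cv2.boundingRect(k))
w=(ray(c,k[:,0],.014)[:,:2]*1000).astype(np.float32);print(cv2.minAreaRect(w))
go(.5784,.3664,.005,-14.5)
cv2.imwrite('pics/w9c.png',cv2.resize(t[y-90:y+90,x-120:x+120],(800,600)))
"
```

```text
pos [0.5792 0.3571 0.1393] yaw -14.76 w 0.0454 ff 0.0 F [ 0.5 -0.5  0.3] t 25.8
277 204
(265, 166, 21, 73)
((580.2974853515625, 368.5263366699219), (20.981464385986328, 78.10633850097656), 75.1747055053711)
t [-0.082 -0.222  3.363] a [-0.   -0.   -0.05] rows 3.2 time 25.85
```

View pics/w9c.png

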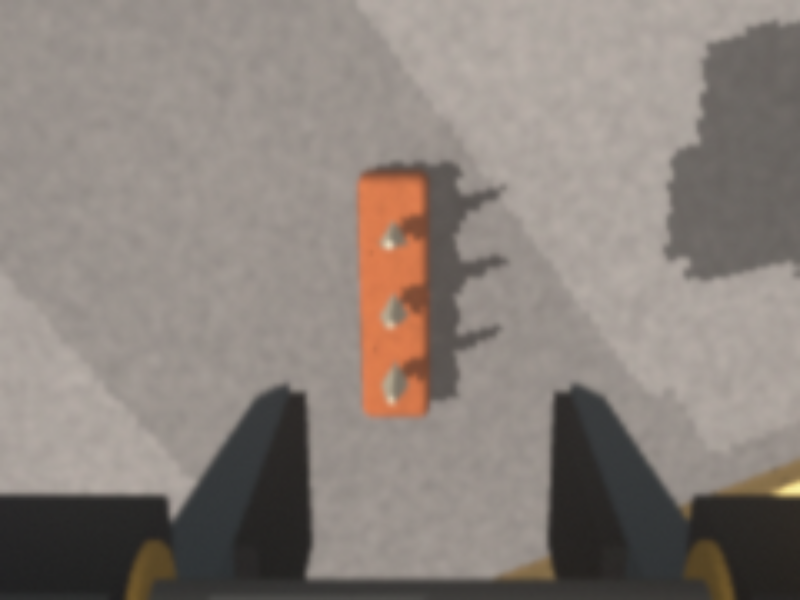

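The bar is upright, cones up, with its centre near crop (394,295). It is aligned with the tool to within a degree.

Call:
{"op": "play_rows", "data": {
  "steps": [
    {"tx": -0.07,"ty": -0.25,"tz": 0.8,"ax": 0,"ay": 0,"az": 0},
    {"tx": -0.07,"ty": -0.25,"tz": 1.6,"ax": 0,"ay": 0,"az": 0},
    {"tx": -0.07,"ty": -0.25,"tz": 2.4,"ax": 0,"ay": 0,"az": 0},
    {"tx": -0.07,"ty": -0.25,"tz": 3.0,"ax": 0,"ay": 0,"az": 0},
    {"tx": -0.07,"ty": -0.25,"tz": 3.3,"ax": 0,"ay": 0,"az": 0},
    {"tx": -0.07,"ty": -0.25,"tz": 3.36,"ax": 0,"ay": 0,"az": 0},
    {"tx": -0.07,"ty": -0.25,"tz": 3.36,"ax": 0,"ay": 0,"az": 0},
    {"tx": -0.07,"ty": -0.25,"tz": 3.36,"ax": 0,"ay": 0,"az": 0}
  ]
}}

```text
time_s: 26.52
eef_pos: [0.5798, 0.3687, 0.0064]
tool_rot: [-0.001, 0.992, -0.128, 0.001]
force: [0.5, 0.4, -0.6]
width: 0.0457
finger_force: 0.0
```

```bash
python3 -c "
from h import *
where();go(.5792,.3678,.004,-14.8)"
```

```text
pos [0.5798 0.3687 0.0064] yaw -14.73 w 0.0457 ff 0.0 F [ 0.5  0.4 -0.6] t 26.52
t [-0.009  0.026  0.059] a [-0.02 -0.02  0.01] rows 0.1 time 26.52
```

Call:
{"op": "play_rows", "data": {
  "steps": [
    {"tx": -0.01,"ty": 0.02,"tz": 0.05,"ax": 0,"ay": 0,"az": 0},
    {"tx": -0.01,"ty": 0.02,"tz": 0.05,"ax": 0,"ay": 0,"az": 0},
    {"tx": -0.01,"ty": 0.02,"tz": 0.05,"ax": 0,"ay": 0,"az": 0}
  ]
}}

```text
time_s: 26.77
eef_pos: [0.5785, 0.368, 0.0036]
tool_rot: [-0.0, 0.992, -0.128, 0.0]
force: [0.4, 0.3, 0.1]
width: 0.0452
finger_force: 0.0
```

Call:
{"op": "play_rows", "data": {
  "steps": [
    {"tx": 0,"ty": 0,"tz": 0,"ax": 0,"ay": 0,"az": 0},
    {"tx": 0,"ty": 0,"tz": 0,"ax": 0,"ay": 0,"az": 0},
    {"tx": 0,"ty": 0,"tz": 0,"ax": 0,"ay": 0,"az": 0},
    {"tx": 0,"ty": 0,"tz": 0,"ax": 0,"ay": 0,"az": 0},
    {"tx": 0,"ty": 0,"tz": 0,"ax": 0,"ay": 0,"az": 0},
    {"tx": 0,"ty": 0,"tz": 0,"ax": 0,"ay": 0,"az": 0},
    {"tx": 0,"ty": 0,"tz": 0,"ax": 0,"ay": 0,"az": 0}
  ],
  "jaw": 0.15,
  "newtons": 15
}}

```text
time_s: 27.35
eef_pos: [0.5781, 0.3679, 0.0028]
tool_rot: [-0.0, 0.992, -0.128, 0.0]
force: [-0.6, -0.4, 2.4]
width: 0.0217
finger_force: 15.0
```

```bash
python3 -c "
from h import *
where()"
```

```text
pos [0.5781 0.3679 0.0028] yaw -14.7 w 0.0217 ff 15.0 F [-0.6 -0.4  2.4] t 27.35
```

Call:
{"op": "play_rows", "data": {
  "steps": [
    {"tx": 0,"ty": 0,"tz": -0.3,"ax": 0,"ay": 0,"az": 0},
    {"tx": 0,"ty": 0,"tz": -0.9,"ax": 0,"ay": 0,"az": 0},
    {"tx": 0,"ty": 0,"tz": -1.7,"ax": 0,"ay": 0,"az": 0},
    {"tx": 0,"ty": 0,"tz": -2.6,"ax": 0,"ay": 0,"az": 0},
    {"tx": 0,"ty": 0,"tz": -3.5,"ax": 0,"ay": 0,"az": 0},
    {"tx": 0,"ty": 0,"tz": -4.4,"ax": 0,"ay": 0,"az": 0},
    {"tx": 0,"ty": 0,"tz": -4.6,"ax": 0,"ay": 0,"az": 0}
  ]
}}

```text
time_s: 27.93
eef_pos: [0.5803, 0.3691, 0.1939]
tool_rot: [-0.002, 0.992, -0.128, 0.003]
force: [0.6, 0.6, 0.2]
width: 0.0217
finger_force: 15.0
```

```bash
python3 -c "
from h import *
where();go(.499,-.2294,.17,-78.8);print(bot.get_state()['joint_positions'].round(2))"
```

```text
pos [0.5803 0.3691 0.1939] yaw -14.7 w 0.0217 ff 15.0 F [0.6 0.6 0.2] t 27.93
t [ 1.829 14.992  0.525] a [-0.09 -0.02 12.82] rows 14.5 time 27.93
[ 0.53  0.38  1.77 -0.    0.98  2.36]
```

Call:
{"op": "play_rows", "data": {
  "steps": [
    {"tx": 0.1,"ty": 0.9,"tz": 0,"ax": 0,"ay": 0,"az": 0.8},
    {"tx": 0.2,"ty": 1.8,"tz": 0,"ax": 0,"ay": 0,"az": 1.6},
    {"tx": 0.3,"ty": 2.7,"tz": 0,"ax": 0,"ay": 0,"az": 2.4},
    {"tx": 0.4,"ty": 3.6,"tz": 0,"ax": 0,"ay": 0,"az": 3.2},
    {"tx": 0.5,"ty": 4.5,"tz": 0,"ax": 0,"ay": 0,"az": 4},
    {"tx": 0.7,"ty": 5.4,"tz": 0,"ax": 0,"ay": 0,"az": 4.8},
    {"tx": 0.8,"ty": 6.3,"tz": 0,"ax": 0,"ay": 0,"az": 5.6},
    {"tx": 0.9,"ty": 7.2,"tz": 0,"ax": 0,"ay": 0,"az": 6.4}
  ]
}}

```text
time_s: 28.6
eef_pos: [0.5393, 0.0785, 0.1871]
tool_rot: [-0.0, 0.917, -0.398, 0.0]
force: [0.7, -0.7, -0.9]
width: 0.0217
finger_force: 15.0
```

```bash
python3 -c "
from h import *
where();go(.499,-.2294,.16,-78.8)"
```

```text
pos [0.5393 0.0785 0.1871] yaw -46.9 w 0.0217 ff 15.0 F [ 0.7 -0.7 -0.9] t 28.6
t [4.931 5.995 0.678] a [-0.01 -0.    6.38] rows 7.5 time 28.6
```

Call:
{"op": "play_rows", "data": {
  "steps": [
    {"tx": 0.7,"ty": 0.8,"tz": 0,"ax": 0,"ay": 0,"az": 0.9},
    {"tx": 1.4,"ty": 1.7,"tz": 0,"ax": 0,"ay": 0,"az": 1.8},
    {"tx": 2.1,"ty": 2.5,"tz": 0,"ax": 0,"ay": 0,"az": 2.7},
    {"tx": 2.8,"ty": 3.4,"tz": 0,"ax": 0,"ay": 0,"az": 3.6},
    {"tx": 3.5,"ty": 4.2,"tz": 0,"ax": 0,"ay": 0,"az": 4.5},
    {"tx": 4.2,"ty": 5.1,"tz": 0.2,"ax": 0,"ay": 0,"az": 5.4},
    {"tx": 4.75,"ty": 5.75,"tz": 0.4,"ax": 0,"ay": 0,"az": 6.2},
    {"tx": 4.75,"ty": 5.75,"tz": 0.4,"ax": 0,"ay": 0,"az": 6.2}
  ]
}}

```text
time_s: 29.27
eef_pos: [0.5016, -0.2202, 0.1703]
tool_rot: [0.0, 0.776, -0.63, 0.0]
force: [-0.9, -0.0, -0.9]
width: 0.0217
finger_force: 15.0
```

Call:
{"op": "play_rows", "data": {
  "steps": [
    {"tx": 0,"ty": 0,"tz": 0,"ax": 0,"ay": 0,"az": 0},
    {"tx": 0,"ty": 0,"tz": 0,"ax": 0,"ay": 0,"az": 0},
    {"tx": 0,"ty": 0,"tz": 0,"ax": 0,"ay": 0,"az": 0},
    {"tx": 0,"ty": 0,"tz": 0,"ax": 0,"ay": 0,"az": 0}
  ]
}}

```text
time_s: 29.6
eef_pos: [0.5031, -0.2147, 0.171]
tool_rot: [-0.0, 0.779, -0.627, 0.0]
force: [0.4, 0.6, -0.5]
width: 0.0217
finger_force: 15.0
```

```bash
python3 -c "
from h import *
where();go(.499,-.2294,.067,-78.8)"
```

```text
pos [ 0.5031 -0.2147  0.171 ] yaw -77.59 w 0.0217 ff 15.0 F [ 0.4  0.6 -0.5] t 29.6
t [0.337 0.179 2.601] a [-0.   -0.    0.24] rows 2.5 time 29.6
```

Call:
{"op": "play_rows", "data": {
  "steps": [
    {"tx": 0.33,"ty": 0.17,"tz": 0.2,"ax": 0,"ay": 0,"az": 0.24},
    {"tx": 0.33,"ty": 0.17,"tz": 0.8,"ax": 0,"ay": 0,"az": 0.24},
    {"tx": 0.33,"ty": 0.17,"tz": 1.4,"ax": 0,"ay": 0,"az": 0.24},
    {"tx": 0.33,"ty": 0.17,"tz": 1.9,"ax": 0,"ay": 0,"az": 0.24},
    {"tx": 0.33,"ty": 0.17,"tz": 2.3,"ax": 0,"ay": 0,"az": 0.24},
    {"tx": 0.33,"ty": 0.17,"tz": 2.5,"ax": 0,"ay": 0,"az": 0.24},
    {"tx": 0.33,"ty": 0.17,"tz": 2.56,"ax": 0,"ay": 0,"az": 0.24},
    {"tx": 0.33,"ty": 0.17,"tz": 2.56,"ax": 0,"ay": 0,"az": 0.24}
  ]
}}

```text
time_s: 30.27
eef_pos: [0.4991, -0.2297, 0.0683]
tool_rot: [0.0, 0.772, -0.635, -0.0]
force: [-0.2, -1.0, -0.5]
width: 0.0221
finger_force: 15.0
```

```bash
python3 -c "
from h import *
where();go(.499,-.2294,.0625,-78.8)"
```

```text
pos [ 0.4991 -0.2297  0.0683] yaw -78.85 w 0.0221 ff 15.0 F [-0.2 -1.  -0.5] t 30.27
t [-0.007  0.002  0.146] a [ 0.    0.   -0.01] rows 0.1 time 30.27
```

Call:
{"op": "play_rows", "data": {
  "steps": [
    {"tx": 0,"ty": 0,"tz": 0.05,"ax": 0,"ay": 0,"az": 0},
    {"tx": 0,"ty": 0,"tz": 0.09,"ax": 0,"ay": 0,"az": 0},
    {"tx": 0,"ty": 0,"tz": 0.12,"ax": 0,"ay": 0,"az": 0},
    {"tx": 0,"ty": 0,"tz": 0.14,"ax": 0,"ay": 0,"az": 0},
    {"tx": 0,"ty": 0,"tz": 0.14,"ax": 0,"ay": 0,"az": 0}
  ]
}}

```text
time_s: 30.68
eef_pos: [0.499, -0.2303, 0.0629]
tool_rot: [-0.0, 0.772, -0.635, 0.0]
force: [-1.1, 0.1, -0.8]
width: 0.0219
finger_force: 15.0
```

```bash
python3 -c "
from h import *
where()"
```

```text
pos [ 0.499  -0.2303  0.0629] yaw -78.91 w 0.0219 ff 15.0 F [-1.1  0.1 -0.8] t 30.68
```

Not yet in contact; a fraction lower and 1 mm towards +y.

Call:
{"op": "play_rows", "data": {
  "steps": [
    {"tx": -0.02,"ty": 0,"tz": 0.01,"ax": 0,"ay": 0,"az": 0},
    {"tx": -0.02,"ty": 0,"tz": 0.02,"ax": 0,"ay": 0,"az": 0},
    {"tx": -0.02,"ty": 0,"tz": 0.03,"ax": 0,"ay": 0,"az": 0},
    {"tx": -0.02,"ty": 0,"tz": 0.03,"ax": 0,"ay": 0,"az": 0}
  ]
}}

```text
time_s: 31.02
eef_pos: [0.4991, -0.2299, 0.0626]
tool_rot: [0.0, 0.772, -0.635, 0.0]
force: [-6.7, -0.6, 19.6]
width: 0.0221
finger_force: 15.0
```

```bash
python3 -c "
from h import *
where()"
```

```text
pos [ 0.4991 -0.2299  0.0626] yaw -78.9 w 0.0221 ff 15.0 F [-6.7 -0.6 19.6] t 31.02
```

Call:
{"op": "play_rows", "data": {
  "steps": [
    {"tx": 0,"ty": 0,"tz": -0.02,"ax": 0,"ay": 0,"az": 0},
    {"tx": 0,"ty": 0,"tz": -0.02,"ax": 0,"ay": 0,"az": 0},
    {"tx": 0,"ty": 0,"tz": -0.02,"ax": 0,"ay": 0,"az": 0},
    {"tx": 0,"ty": 0,"tz": -0.02,"ax": 0,"ay": 0,"az": 0},
    {"tx": 0,"ty": 0,"tz": -0.5,"ax": 0,"ay": 0,"az": 0},
    {"tx": 0,"ty": 0,"tz": -1.3,"ax": 0,"ay": 0,"az": 0},
    {"tx": 0,"ty": 0,"tz": -2.3,"ax": 0,"ay": 0,"az": 0},
    {"tx": 0,"ty": 0,"tz": -3.3,"ax": 0,"ay": 0,"az": 0}
  ],
  "jaw": 0.35
}}

```text
time_s: 31.68
eef_pos: [0.498, -0.229, 0.1943]
tool_rot: [0.0, 0.772, -0.635, -0.001]
force: [-0.0, -0.5, -0.5]
width: 0.0323
finger_force: 0.0
```

Call:
{"op": "play_rows", "data": {
  "steps": [
    {"tx": 0,"ty": 0,"tz": -1,"ax": 0,"ay": 0,"az": 0},
    {"tx": 1,"ty": 0,"tz": -2,"ax": 0,"ay": 0,"az": 0},
    {"tx": 2,"ty": 0,"tz": -2,"ax": 0,"ay": 0,"az": 0},
    {"tx": 3,"ty": 0,"tz": -2,"ax": 0,"ay": 0,"az": 0},
    {"tx": 4,"ty": 0,"tz": -2,"ax": 0,"ay": 0,"az": 0},
    {"tx": 5,"ty": 0,"tz": -2,"ax": 0,"ay": 0,"az": 0},
    {"tx": 6,"ty": 0,"tz": -2,"ax": 0,"ay": 0,"az": 0},
    {"tx": 7,"ty": 0,"tz": -2,"ax": 0,"ay": 0,"az": 0}
  ]
}}

```text
time_s: 32.35
eef_pos: [0.5523, -0.5048, 0.2731]
tool_rot: [-0.0, 0.772, -0.635, -0.0]
force: [-0.1, 0.3, 0.8]
width: 0.0316
finger_force: 0.0
```

```bash
python3 -c "
from h import *
where();snap('top','top2.png');snap('side','side2.png')
t=cv2.imread('pics/top2.png');s=cv2.imread('pics/side2.png')
a=np.vstack([cv2.resize(t[150:335,310:515],(400,360)),cv2.resize(t[265:340,105:230],(400,240))])
b=np.vstack([cv2.resize(s[135:245,255:430],(400,252)),cv2.resize(s[270:390,200:330],(400,348))])
cv2.imwrite('pics/c3.png',np.hstack([a,b]))"
```

```text
pos [ 0.5523 -0.5048  0.2731] yaw -78.91 w 0.0316 ff 0.0 F [-0.1  0.3  0.8] t 32.35
```

View pics/c3.png

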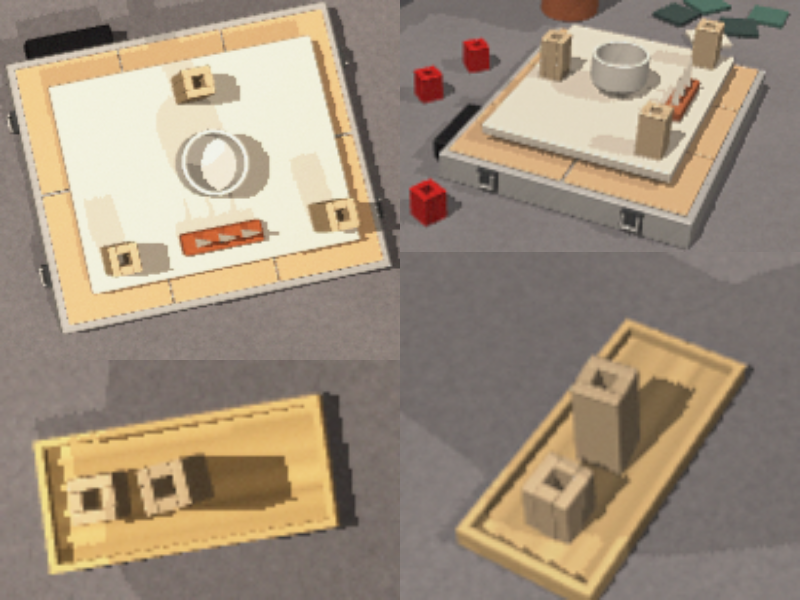

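The final views show three equal posts on the shelf, the dish upright at the centre, the cone row between the two near posts, and the short post standing in the tray beside the tall one. One numeric check of the cone row remains before hand-in.

```bash
python3 -c "
from h import *
c=cam('top');g=cv2.cvtColor(cv2.imread('pics/top2.png'),cv2.COLOR_BGR2HSV)
M=((g[...,1]>150)&(g[...,0]<12)&(g[...,2]>80)).astype(np.uint8)*255;B=np.zeros_like(M);B[255:290,395:455]=M[255:290,395:455]
B=cv2.morphologyEx(B,cv2.MORPH_CLOSE,np.ones((5,5)))
k=max(cv2.findContours(B,cv2.RETR_EXTERNAL,cv2.CHAIN_APPROX_NONE)[0],key=cv2.contourArea)
r=cv2.minAreaRect((ray(c,k[:,0],.074)[:,:2]*1000).astype(np.float32));print(r)
a=np.radians(11.2);d=np.array(r[0])-[572.8,-216];print('local',d@[np.cos(a),np.sin(a)],d@[-np.sin(a),np.cos(a)])"
```

```text
((499.0343017578125, -229.15940856933594), (20.54343032836914, 79.18358612060547), 10.89048957824707)
local -74.91685116451008 1.4190428629230887
```

The cone row is within 1.5 mm of the midpoint and within 0.5° of the line, so I am handing in.

```bash
python3 -c "
from h import *
print(bot.sign_off())"
```

```text
the job is handed in; nothing more can be done
None
```

The job is done and handed in: the short post stands in the tray, the matching spare stands in its place, the stilt and dish are at the middle of the shelf, and the cone row stands midway between the two near posts.

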